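# Stand rinsed well plates in the stepped draining rack

### The arm

A 6-joint arm with a two-finger parallel gripper is mounted at the origin on a cart in front of the work surface, level with it; the furniture and walls round the work are solid. World frame = base frame: x ahead of the robot, y to its left, z up, the work surface at z = 0. Lengths are in mm, angles in rad, forces in N, time in s.
With the tool pointing down it reaches from about 275 to 825 mm from the base axis. Payload 5.2 kg.
Tool frame: the origin (TCP) lies at the very end of the fingers, on their centre line; the grasp point (between the pads) lies 19 mm behind it; y points along the fingers, z is the direction in which the jaws open and shut, and the axes are right-handed (so a half turn about y gives the same grasp; the last joint's range is limited). The gripper opens to 93 mm and grips with 3 to 60 N. Pads are 15 mm wide; open, the fingers measure 128 mm over their backs; the gripper's body (75 mm by 188 mm) begins 65 mm behind the grasp point.
Start: joints at [1.016, 0.259, 1.535, -0, 1.348, -0.203], TCP at [189.502, 516.327, 218.653] pointing down, gripper open.
Joint ranges: [-3.14, 3.14], [-0.91, 2.08], [0.19, 2.58], [-1.22, 4.36], [0.22, 2.71], [-3.12, 3.12]. Speed limits (rad/s): [2.57, 2.57, 3.14, 3.14, 3.14, 3.14].

### API

Orientations are given as [roll, pitch, yaw] about the fixed x, y, z axes, in that order (R = Rz(yaw) Ry(pitch) Rx(roll)).
In Python, from workcell import ctrl, capture, order gives the robot as it stands.
- The arm moves only by the tool arm_command, never from a script. Its argument "targets" is text: rows parted by semicolons, each of 6 numbers parted by spaces: the shift along the world's x, y, z in m, then the turn, a rotation vector about the world's x, y, z in rad. In form: tx ty tz ax ay az; .... A call has 1 to 5 rows; each row shifts and turns the commanded pose from where the row before left it; what a row does not reach is not made up. A row lasts 1/10 s, in which the tool goes at most 50 mm and 8.59 degrees, less where a joint would pass 70% of its speed; a pose out of reach is approached as far as the arm can. A call is refused whole if a number of a shift passes 0.05 or a number of a turn 0.15, either way. A call with a gripper value outside its range is refused whole. "grip" is the closure, from -1 (fully open) to 1 (shut), set as the call begins (left out, the last holds). The fingers move at their own pace and stop on an object; "squeeze" is the grip in N (left out, the last holds). Time passes only in rows, so rows that do not move let the fingers close. It gives the time, the measured TCP pose, the force and the opening at its end, in the units of the state.
- ctrl.observe(): the state, without advancing time (a new reading comes with each control period).
- capture(name): name is "scene" or "top" or "wrist"; returns a dict with "color" (480x640x3 uint8, red, green, blue), "fov_y" (degrees; the focal length in pixels is half the picture's height over the tangent of half this angle, whatever the lens; pixels are square), "cx", "cy" (the principal point, pixels), "R" (3x3) and "t" (3): a world point X has camera coordinates R X + t; the wrist camera has in their place "mount" (4x4, takes a point from camera to tool coordinates, whose origin is the TCP and whose axes are the tool frame's). Camera axes: x right, y down, z forward; pixel columns grow to the right and rows downward; lengths in mm; the calibration is good to about 2 mm. A picture is of the moment at which its call begins: read the wrist's pose just before it. There is no depth.
- order.hand_in(): hands the job in, once; it reports no verdict.
The state is a dict: "t": time; "qpos": joint angles; "joint_vel": joint speeds; "tau": joint torques, N m; "eef_pos": TCP position; "orientation": TCP orientation; "contact_force": force on the tool from outside, world axes, zero at the start; "moment": the same for the moment, N m; "width": opening from 0.0 (shut) to 1.0 (fully open).
Only numpy, scipy, OpenCV 4.12 (cv2) and the standard library are available. Lean on these libraries where they do the work, as an engineer would, in place of code of your own. Each camera call takes 0.05 s, during which the arm holds its last target.

### The job

Stand the two rinsed well plates in the leaning draining rack to drip dry: each in the slot made for its thickness, where the ledge stops it (the thin plate in the narrowest slot, the thick one in the middle slot, the widest slot left empty). Each plate must be fully down on its ledge, roughly centred along the slot, with its open wells facing the robot and downward; let go of both, and leave the specimen cup, the dropper bottle and the timer where they are.

Things in the scene. Friction and masses are not known exactly. Their poses are not given: they have to be found in the camera images.
- thin_plate_center (a point): centre of the thin white 24-well plate: slab 16 mm thick (x), 128 long (y), 86 high (z), about 70 g, standing on a long edge on the bench, so this point is 43 mm above its lower and 43 mm below its upper edge. z up the plate, y along it, x through it; open wells on the -x face (towards the robot), flat back on +x. Grip it across the thickness at the middle of its upper edge.
- thick_plate_center (a point): centre of the thick white 24-well plate: slab 26 mm thick (x), 128 long (y), 86 high (z), about 110 g, standing on a long edge on the bench, so this point is 43 mm above its lower and 43 mm below its upper edge. z up the plate, y along it, x through it; open wells on the -x face (towards the robot), flat back on +x. Grip it across the thickness at the middle of its upper edge.
- slot_narrow (a point): middle of the ledge in the narrowest slot of the rack (for the thin plate; nearest, lowest). Flat walls 21 mm apart; here it steps in to 10 mm, a ledge for its own plate. Axes lean with the slot: z up out of it, 0.52 rad from vertical towards the robot; x across its width, away from the robot and up; y level, along it. A seated plate has its centre 43 mm from here along z and leans on the wall nearer the robot.
- slot_middle (a point): middle of the ledge in the middle slot of the rack (for the thick plate). Flat walls 31 mm apart; here it steps in to 18 mm, a ledge for its own plate. Axes lean with the slot: z up out of it, 0.52 rad from vertical towards the robot; x across its width, away from the robot and up; y level, along it. A seated plate has its centre 43 mm from here along z and leans on the wall nearer the robot.
- slot_wide (a point): middle of the ledge in the widest slot of the rack (stays empty; farthest, highest). Flat walls 42 mm apart; here it steps in to 29 mm, a ledge for its own plate. Axes lean with the slot: z up out of it, 0.52 rad from vertical towards the robot; x across its width, away from the robot and up; y level, along it. A seated plate has its centre 43 mm from here along z and leans on the wall nearer the robot.
- rack: the grey draining rack, fixed to the bench, about 180 x 120 mm, 155 high; origin at the centre of its foot, x away from the robot. Three stepped slots in a row along x, 100 mm long (y), ends open (a plate overhangs 14 mm each end). Mouths are 40 mm above the ledges along the slot, with lips flaring 5 mm a side over the top 9 mm. Too thin a plate drops through a ledge, 20 mm lower.
- cup: bystander: specimen cup with screw lid, 52 mm across, 56 mm high, loose; origin at the centre of its underside
- dropper: bystander: small brown dropper bottle with black cap, 38 mm across, 112 mm high, loose; origin at the centre of its underside
- timer: bystander: bench timer, 54 x 68 x 34 mm, loose; origin at the centre of its underside
There are look-alikes about, which are no part of the job. What is shaped like the part that bears thick_plate_center but orange is not meant.

How it is judged:
By the outcome, as a careful person would: the job done as asked, in the order asked, and still so for the second after the job is handed in, with the robot touching nothing.
It also fails if it takes over 67 s, if anything falls off the work surface, if the arm or the gripper's body presses on something with over 40 N, if the wrist force passes 120 N, or if a joint passes its speed limit or range.

## Working session

There is one attempt and no reset: what is moved stays moved. The work goes in short steps, Python scripts to look and compute and a tool call to move; the robot and the scene stay as the last step left them, time stands still between calls to the robot, and variables do not carry over. Pictures are saved under pics/ and viewed, and the job is handed in when it is done.

Besides the shell and the picture viewer there is one more tool, called after "Emit:" as name(argument=value, ...) on one line, values as JSON. arm_command: Moves the arm, as the interface text tells. Its arguments: {"type":"object","properties":{"targets":{"type":"string"},"grip":{"type":"number"},"squeeze":{"type":"number"}},"required":["targets"]}

```bash
mkdir -p pics; ls; cat > h.py <<'E'
import numpy as np, cv2, pickle
from workcell import ctrl, capture, order
def snap(n,f):
    c=capture(n); cv2.imwrite(f'pics/{f}.png',cv2.cvtColor(c['color'],cv2.COLOR_RGB2BGR)); pickle.dump(dict(c),open(f'pics/{f}.pkl','wb')); return c
E
python3 - <<'E'
from h import *
s=ctrl.observe(); print(s)
for n in ['scene','top','wrist']:
    c=snap(n,n+'0'); print(n,{k:v for k,v in c.items() if k!='color'})
E
```

```text
pics
{'t': 0.0, 'qpos': array([ 1.01618812e+00,  2.59333243e-01,  1.53608987e+00, -1.78531510e-05,
        1.34799439e+00, -2.02784426e-01]), 'joint_vel': array([ 0.00101842, -0.00227049, -0.00128711,  0.00088093,  0.00103092,
       -0.00108871]), 'tau': array([-1.03340048e-03, -4.37316620e+01, -2.83997762e+01,  7.17386068e-02,
        4.11660376e-02, -1.53188830e-04]), 'eef_pos': array([189.21478976, 515.83953198, 217.82023959]), 'orientation': array([-1.57258729e+00,  3.50472595e-04, -3.51820132e-01]), 'contact_force': array([-0.00074512, -0.18452269,  0.28084534]), 'moment': array([ 0.03680779,  0.0542349 , -0.02707923]), 'width': 1.001031887557605}
scene {'fov_y': 55.188723279322495, 'cx': 321.8395678677637, 'cy': 232.60175683942765, 'R': array([[ 0.64019674, -0.76818167, -0.00671227],
       [-0.42824661, -0.34961627, -0.83329065],
       [ 0.63777188,  0.53634447, -0.5527944 ]]), 't': array([-309.47172991,  327.54507848, 1044.30480182])}
top {'fov_y': 55.98123551237727, 'cx': 325.7442399744278, 'cy': 241.32769117897104, 'R': array([[-0.0185767 , -0.99957066,  0.0226585 ],
       [-0.98660988,  0.01465364, -0.16243832],
       [ 0.16203655, -0.02537266, -0.98645851]]), 't': array([  50.52358178,  568.46079545, 1057.28262128])}
wrist {'fov_y': 62.62893174072595, 'cx': 324.07882971154316, 'cy': 241.28549047195762, 'mount': array([[-5.08458979e-04,  9.69902766e-01,  2.43492024e-01,
        -6.67733907e+01],
       [-2.26145855e-04, -2.43492161e-01,  9.69902839e-01,
        -1.66378639e+02],
       [ 9.99999845e-01,  4.38091095e-04,  3.43145266e-04,
        -1.44519951e-01],
       [ 0.00000000e+00,  0.00000000e+00,  0.00000000e+00,
         1.00000000e+00]])}
```

View pics/scene0.png

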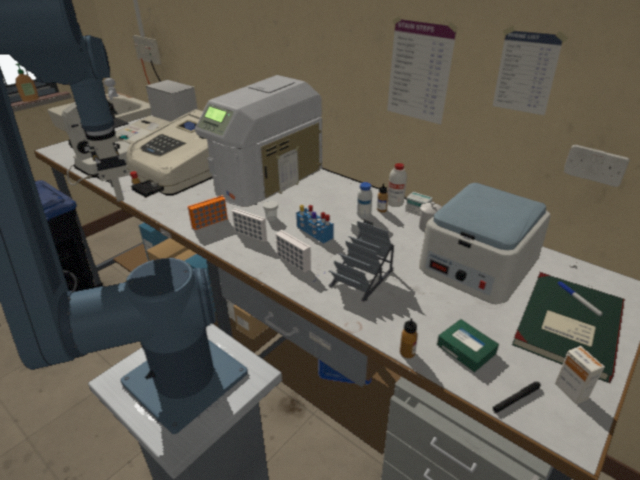

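View pics/top0.png

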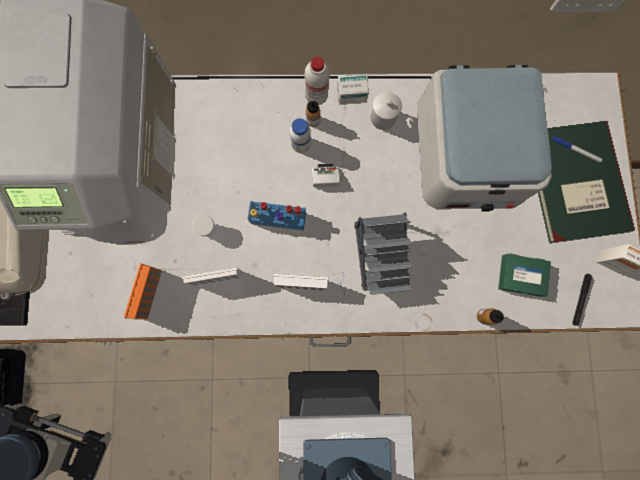

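View pics/wrist0.png

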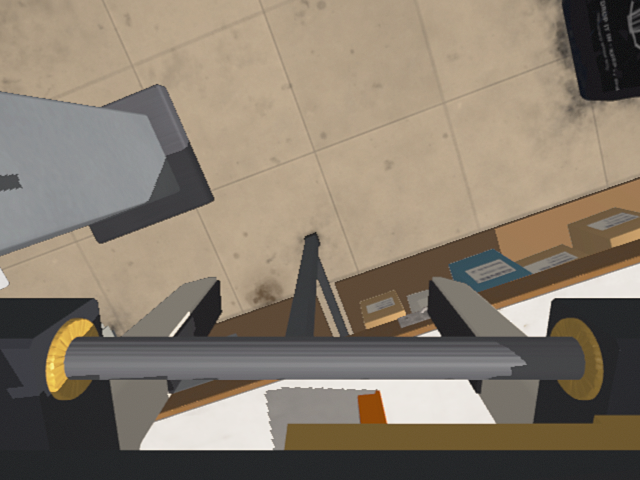

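```bash
python3 - <<'E'
import cv2
a=cv2.imread('pics/top0.png'); b=cv2.imread('pics/scene0.png')
cv2.imwrite('pics/c1.png',cv2.resize(a[250:330,110:340],None,fx=3.4,fy=3.4,interpolation=cv2.INTER_NEAREST))
cv2.imwrite('pics/c2.png',cv2.resize(a[205:300,340:470],None,fx=6,fy=6,interpolation=cv2.INTER_NEAREST))
cv2.imwrite('pics/c3.png',cv2.resize(b[190:300,180:400],None,fx=3.6,fy=3.6,interpolation=cv2.INTER_NEAREST))
E
```

```text
(no output)
```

View pics/c1.png

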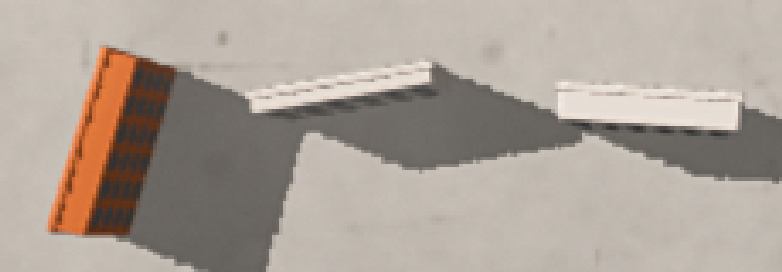

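View pics/c2.png

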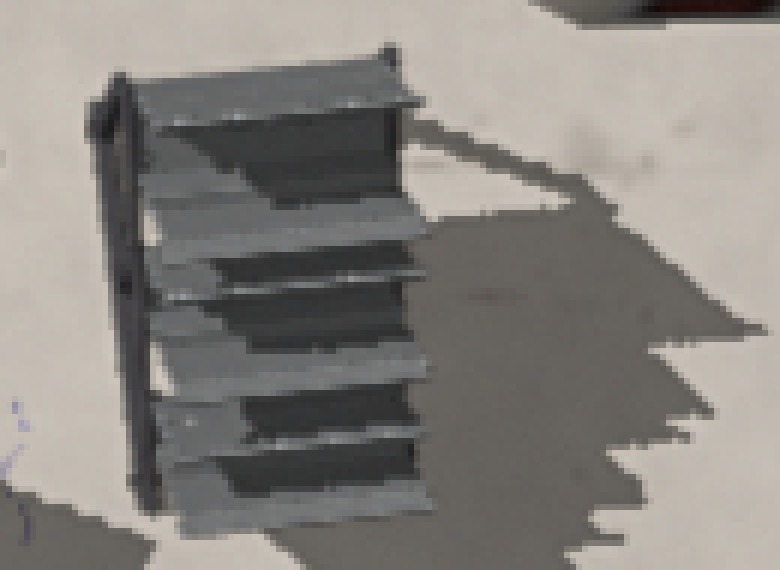

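View pics/c3.png

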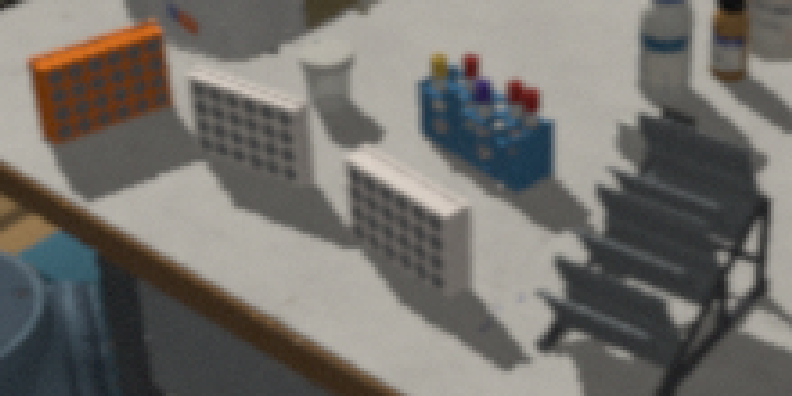

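```bash
cat >> h.py <<'E'
def cam(f): return pickle.load(open(f'pics/{f}.pkl','rb'))
def wpose(c,s):
    from scipy.spatial.transform import Rotation as Ro
    T=np.eye(4);T[:3,:3]=Ro.from_euler('xyz',s['orientation']).as_matrix();T[:3,3]=s['eef_pos']
    W=T@c['mount']; c['R']=W[:3,:3].T; c['t']=-W[:3,:3].T@W[:3,3]; return c
def foc(c): return 240/np.tan(np.radians(c['fov_y'])/2)
def ray(c,u,v):
    d=c['R'].T@np.array([(u-c['cx'])/foc(c),(v-c['cy'])/foc(c),1]); return -c['R'].T@c['t'], d/np.linalg.norm(d)
def onz(c,u,v,z):
    o,d=ray(c,u,v); return o+d*(z-o[2])/d[2]
def tri(obs):
    A=np.zeros((3,3));b=np.zeros(3)
    for c,u,v in obs:
        o,d=ray(c,u,v);P=np.eye(3)-np.outer(d,d);A+=P;b+=P@o
    X=np.linalg.solve(A,b); return X,[np.linalg.norm((np.eye(3)-np.outer(ray(c,u,v)[1],ray(c,u,v)[1]))@(X-ray(c,u,v)[0])) for c,u,v in obs]
def proj(c,X):
    p=c['R']@np.asarray(X)+c['t']; f=foc(c); return np.array([f*p[0]/p[2]+c['cx'],f*p[1]/p[2]+c['cy']])
E
python3 - <<'E'
from h import *
c=cam('top0'); print('campos',-c['R'].T@c['t'])
g=c['color'].astype(int)
m=((g.min(2)>215)).astype(np.uint8)
m[:250]=0;m[330:]=0;m[:,:170]=0;m[:,340:]=0
n,l,st,ce=cv2.connectedComponentsWithStats(m)
for i in range(1,n):
    if st[i][4]>40:
        pts=cv2.findContours((l==i).astype(np.uint8),cv2.RETR_EXTERNAL,cv2.CHAIN_APPROX_NONE)[0][0]
        box=cv2.boxPoints(cv2.minAreaRect(pts)); print(st[i],ce[i]); 
        W=np.array([onz(c,u,v,86) for u,v in box]); print(box.round(1).tolist(),W.round(1).tolist(),W.mean(0))
s=cam('scene0'); print('scene',-s['R'].T@s['t'])
E
```

```text
campos [ 390.46916847   68.9979497  1134.16046525]
scene [-327.6353722  -683.32252142  848.1488335 ]
```

```bash
python3 - <<'E'
from h import *
c=cam('top0'); g=c['color'].astype(int)
print(g[268:290,210].tolist()); print(g[270:295,300].sum(1).tolist())
for th in (200,210):
  m=((g.min(2)>th)).astype(np.uint8)
  m[:255]=0;m[310:]=0;m[:,:170]=0;m[:,340:]=0
  n,l,st,ce=cv2.connectedComponentsWithStats(m)
  for i in range(1,n):
    if st[i][4]>40:
        pts=np.argwhere(l==i)[:,::-1].astype(np.float32)
        r=cv2.minAreaRect(pts); r=(r[0],(r[1][0]+1,r[1][1]+1),r[2]); box=cv2.boxPoints(r)
        W=np.array([onz(c,u,v,86) for u,v in box]); print(th,st[i],box.round(1).tolist(),W[:,:2].round(1).tolist(),W.mean(0))
E
```

```text
[[193, 186, 176], [190, 183, 174], [189, 181, 173], [207, 197, 189], [238, 233, 230], [222, 209, 200], [173, 161, 153], [229, 221, 210], [231, 223, 213], [230, 219, 209], [197, 185, 176], [96, 91, 88], [73, 71, 69], [79, 76, 74], [96, 92, 89], [114, 108, 104], [112, 107, 103], [110, 105, 101], [111, 107, 103], [110, 106, 101], [112, 107, 102], [110, 105, 100]]
[571, 574, 579, 580, 571, 583, 677, 649, 581, 664, 667, 664, 664, 667, 675, 665, 493, 285, 277, 307, 309, 307, 303, 296, 288]
200 [182 268  54  14 246] [[181.3000030517578, 276.1000061035156], [235.39999389648438, 267.1000061035156], [236.5, 273.79998779296875], [182.5, 282.79998779296875]] [[486.3, 376.7], [505.2, 253.0], [489.6, 250.2], [470.9, 373.7]] [487.99452701 313.38054631  86.        ]
200 [274 274  54  14 501] [[272.79998779296875, 284.29998779296875], [273.6000061035156, 273.1000061035156], [327.6000061035156, 276.6000061035156], [326.8999938964844, 287.79998779296875]] [[463.9, 166.2], [489.8, 164.5], [479.5, 39.3], [453.6, 41.5]] [471.69333955 102.8712133   86.        ]
210 [185 271  51  11  75] [[184.10000610351562, 278.6000061035156], [235.39999389648438, 270.1000061035156], [235.8000030517578, 273.0], [184.60000610351562, 281.6000061035156]] [[480.3, 370.2], [498.2, 252.9], [491.3, 251.6], [473.6, 368.9]] [485.84840499 310.89640323  86.        ]
210 [274 276  53  11 399] [[273.1000061035156, 284.1000061035156], [273.70001220703125, 273.3999938964844], [326.8999938964844, 276.70001220703125], [326.20001220703125, 287.5]] [[464.2, 165.7], [489.1, 164.1], [479.4, 40.9], [454.5, 42.9]] [471.80195756 103.41471612  86.        ]
```

Emit:
arm_command(targets="0.02 -0.04 0.006 0 0 -0.13; 0.035 -0.035 0.006 0 0 -0.13; 0.04 -0.027 0.006 0 0 -0.13; 0.04 -0.02 0.006 0 0 -0.13; 0.04 -0.02 0.006 0 0 -0.13", grip=-1)

```text
t: 0.65
eef_pos: [365.6, 373.1, 248.9]
orientation: [-1.571, 0.0, -1.007]
contact_force: [-0.2, 0.8, -0.2]
width: 1.001
```

Emit:
arm_command(targets="0.04 -0.02 0 0 0 -0.13; 0.04 -0.02 0 0 0 -0.13; 0.035 -0.02 0 0 0 -0.13; 0 0 0 0 0 0")

```text
t: 1.05
eef_pos: [483.6, 311.3, 247.6]
orientation: [-1.57, -0.002, -1.4]
contact_force: [-0.6, 0.2, -0.3]
width: 1.001
```

```bash
python3 - <<'E'
from h import *
s=ctrl.observe(); c=snap('wrist','w1'); c=wpose(dict(c),s); pickle.dump(c,open('pics/w1.pkl','wb'))
print(s['eef_pos'],s['orientation'],s['qpos'])
for p in ([488,313,86],[486.3,376.7,86],[505.2,253.0,86],[489.6,250.2,86],[470.9,373.7,86]): print(proj(c,p))
E
```

```text
[483.55024536 311.30188981 247.62118503] [-1.5704749  -0.00162512 -1.39982148] [ 0.37919228  0.28707796  1.42543598 -0.00167323  1.42910036  0.20845349]
[329.19740802 222.23315441]
[340.82808312 145.6236462 ]
[336.55212895 291.01556376]
[318.65208397 291.12263099]
[321.41024664 146.04155707]
```

View pics/w1.png

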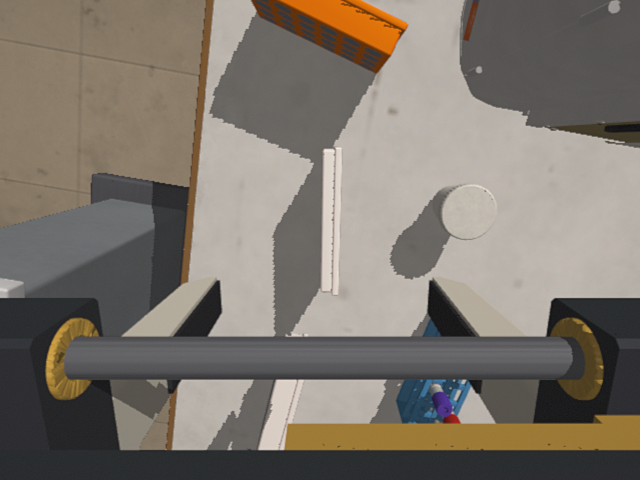

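Emit:
arm_command(targets="-0.009 -0.045 0.002 0 -0.05 0; -0.009 -0.045 0.002 0 -0.06 -0.01; -0.009 -0.045 0.002 0 -0.06 -0.01; -0.009 -0.045 0.002 0 -0.06 -0.01; -0.009 -0.045 0.002 0 -0.06 -0.01")

```text
t: 1.6
eef_pos: [432.8, 89.4, 258.5]
orientation: [-1.282, -0.047, -1.435]
contact_force: [0.9, -1.2, 0.5]
width: 1.002
```

Emit:
arm_command(targets="-0.009 -0.045 0.002 0 -0.06 -0.01; -0.009 -0.045 0.002 0 -0.06 -0.01; -0.009 -0.045 0.002 0 -0.06 -0.01; -0.009 -0.045 0.002 0 -0.05 0; 0 0 0 0 0 0")

```text
t: 2.1
eef_pos: [400.9, -74.9, 264.9]
orientation: [-1.085, -0.066, -1.489]
contact_force: [-0.4, -0.3, 0.4]
width: 1.0
```

```bash
python3 - <<'E'
from h import *
s=ctrl.observe(); c=snap('wrist','w2'); c=wpose(dict(c),s); pickle.dump(c,open('pics/w2.pkl','wb'))
print(s['t'],s['eef_pos'],s['orientation'],s['qpos'])
E
```

```text
2.1 [400.86974723 -74.91721508 264.90523803] [-1.08497285 -0.06561257 -1.48903854] [-0.77192745 -0.38254718  2.11717113  0.36822813  1.05894253 -0.99512652]
```

View pics/w2.png

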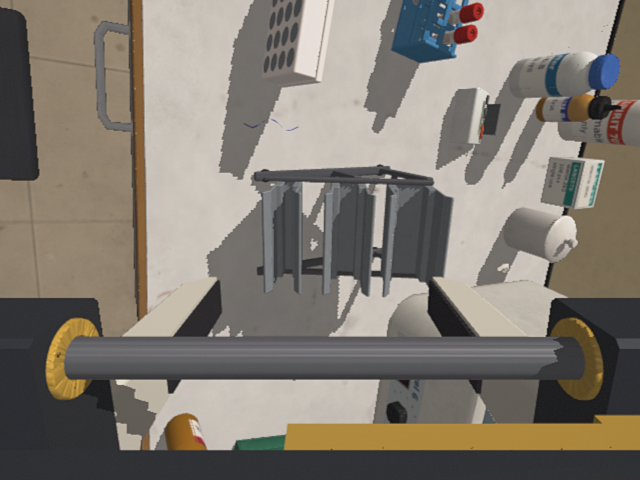

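```bash
python3 - <<'E'
import cv2
a=cv2.imread('pics/w2.png')
cv2.imwrite('pics/c4.png',cv2.resize(a[160:305,245:465],None,fx=3.6,fy=3.6,interpolation=cv2.INTER_CUBIC))
E
```

```text
(no output)
```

View pics/c4.png

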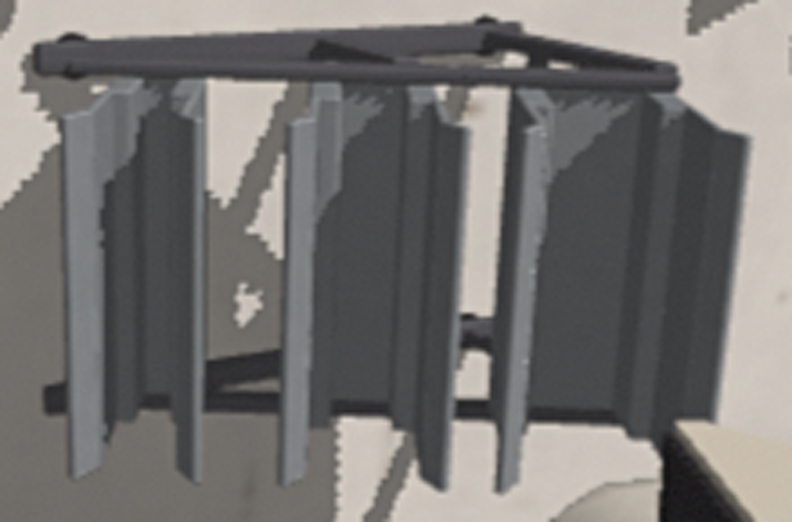

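```bash
python3 - <<'E'
from h import *
t=cam('top0'); w=cam('w2')
W=lambda p:(w,p[0]/3.6+245-.4,p[1]/3.6+160-.4); T=lambda p:(t,p[0]/6+340-.4,p[1]/6+205-.4)
P={}
for n,a,b in [('NnR',(72,480),(432,508)),('NnL',(63,118),(183,535)),('NfR',(200,483),(424,432)),('NfL',(205,115),(170,462)),
 ('MnR',(280,487),(427,372)),('MnL',(287,122),(165,400)),('MfR',(446,490),(424,272)),('MfL',(468,125),(163,297)),
 ('WnR',(498,490),(427,232)),('WnL',(527,120),(160,262)),('WfR',(717,425),(424,100)),('WfL',(750,137),(170,127))]:
    X,e=tri([W(a),T(b)]); P[n]=X; print(n,X.round(1),np.round(e,1))
for k in 'NMW':
    for z in 'RL': 
        d=P[k+'f'+z]-P[k+'n'+z]; print(k,z,np.linalg.norm(d).round(1),np.degrees(np.arctan2(d[2],np.hypot(d[0],d[1]))))
for k in ('Nn','Nf','Mn','Mf','Wn','Wf'):
    d=P[k+'L']-P[k+'R']; print(k,d.round(1),np.linalg.norm(d),np.arctan2(-d[0],d[1]))
E
```

```text
NnR [ 447.3 -158.3   73.8] [0.4 0.4]
NnL [438.7 -60.5  72.2] [0.5 0.5]
NfR [ 475.1 -152.5   95.2] [1. 1.]
NfL [465.4 -54.   97.8] [1.1 1.1]
MnR [ 497.8 -154.5   98.3] [1.3 1.3]
MnL [489.3 -54.3  95.7] [2.3 2.3]
MfR [ 533.5 -149.1  123.9] [0.5 0.5]
MfL [526.  -50.8 121.4] [1.2 1.2]
WnR [ 548.6 -150.   126.7] [0.1 0.1]
WnL [538.4 -48.6 128.5] [0.6 0.6]
WfR [ 596.6 -135.8  152.6] [10. 10.]
WfL [584.4 -48.6 157.5] [1.4 1.4]
N R 35.6 37.09038345222667
N L 37.5 42.97866027439759
M R 44.3 35.280045575235434
M L 44.9 34.83022489427341
W R 56.4 27.31430702876861
W L 54.4 32.32512775153329
Nn [-8.6 97.8 -1.5] 98.14875697140329 0.08724492628031906
Nf [-9.7 98.5  2.6] 99.02169592659646 0.09803545811079672
Mn [ -8.5 100.1  -2.6] 100.53135647831857 0.08488414422022399
Mf [-7.5 98.3 -2.5] 98.59417764716783 0.07646984264884317
Wn [-10.2 101.3   1.8] 101.83227271458122 0.10013938083968937
Wf [-12.2  87.2   5. ] 88.15125090800831 0.13932340170620616
```

Emit:
arm_command(targets="0.02 0 0.008 0 0.1 0; 0.02 0 0.008 0 0.1 0; 0.02 0 0.008 0 0.1 0; 0.02 0 0.008 0 0.09 0; 0.02 0 0 0 0.05 0")

```text
t: 2.65
eef_pos: [505.3, -64.9, 297.7]
orientation: [-1.526, -0.018, -1.452]
contact_force: [0.3, -0.1, 0.0]
width: 0.999
```

Emit:
arm_command(targets="0 0 0 0 0 0")

```text
t: 2.75
eef_pos: [506.0, -65.0, 295.4]
orientation: [-1.527, -0.016, -1.452]
contact_force: [-0.6, 0.6, -1.3]
width: 1.001
```

```bash
python3 - <<'E'
from h import *
s=ctrl.observe(); c=snap('wrist','w3'); c=wpose(dict(c),s); pickle.dump(c,open('pics/w3.pkl','wb'))
print(s['t'],s['eef_pos'],s['orientation'],s['qpos'])
a=cv2.imread('pics/w3.png')
P=np.array([proj(c,p) for p in ([447,-158,73],[439,-60,73],[596,-140,155],[584,-48,155])]); print(P.round())
x0,y0=np.maximum(P.min(0).astype(int)-25,0); x1,y1=P.max(0).astype(int)+25
k=min(790/(x1-x0),590/(y1-y0)); print(x0,y0,k)
cv2.imwrite('pics/c5.png',cv2.resize(a[y0:y1,x0:x1],None,fx=k,fy=k,interpolation=cv2.INTER_CUBIC))
E
```

```text
2.75 [506.01289758 -65.03312628 295.35942423] [-1.5271563  -0.01621805 -1.45170101] [-0.35065174  0.11284559  1.53042585  0.00533851  1.45207107 -0.47061073]
[[248. 289.]
 [247. 195.]
 [410. 322.]
 [416. 216.]]
221 170 3.3333333333333335
```

View pics/c5.png

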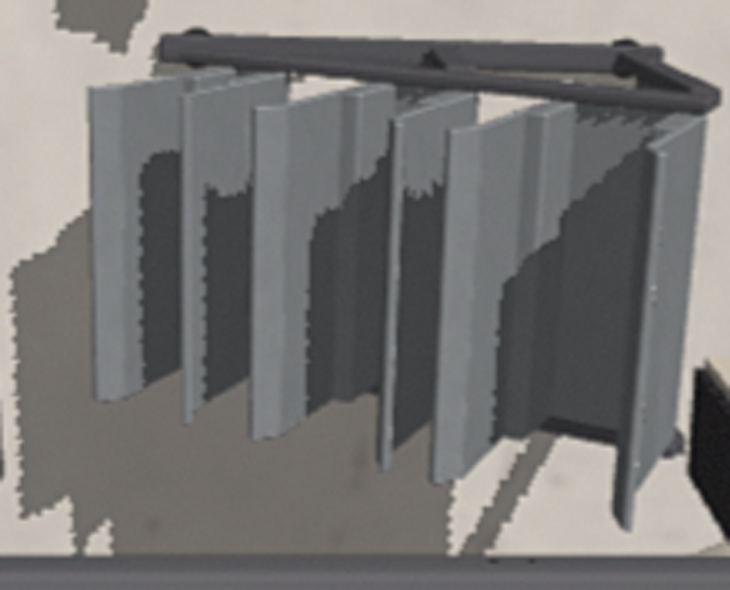

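```bash
python3 - <<'E'
from h import *
t=cam('top0'); w=cam('w2'); v=cam('w3')
W=lambda p:(w,p[0]/3.6+245-.4,p[1]/3.6+160-.4); T=lambda p:(t,p[0]/6+340-.4,p[1]/6+205-.4)
V=lambda p:(v,p[0]/3.3333+221-.35,p[1]/3.3333+170-.35)
P={}
for n,a,b in [('NnR',(72,480),(97,400)),('NnL',(63,118),(91,90)),('NfR',(200,483),(188,422)),('NfL',(205,115),(187,97)),
 ('MnR',(280,487),(253,438)),('MnL',(287,122),(254,107)),('MfR',(446,490),(386,468)),('MfL',(468,125),(395,122)),
 ('WnR',(498,490),(434,481)),('WnL',(527,120),(448,132)),('WfL',(750,137),(656,150))]:
    X,e=tri([W(a),V(b)]); P[n]=X; print(n,X.round(1),np.round(e,1), (proj(t,X)-np.array(T((0,0))[1:])).round(2)*6)
for k in 'NM':
    q=[P[k+i] for i in('nL','nR','fL','fR')];m=np.mean(q,0); y=(q[0]-q[1]+q[2]-q[3])/2; x=(q[2]+q[3]-q[0]-q[1])/2
    print(k,m.round(1),'yaw',np.arctan2(-y[0],y[1]).round(3),'w',np.linalg.norm(x).round(1),'tilt',np.arctan2(x[2],x[0]).round(3),'ledge',(m-40*np.array([-.497*np.cos(.09),-.497*np.sin(.09),.868])).round(1))
E
```

```text
NnR [ 448.8 -160.3   69.2] [0.4 0.4] [435.48 505.32]
NnL [439.9 -61.8  68.7] [0.1 0.1] [186.3  532.38]
NfR [ 478.5 -156.9   87.4] [0.2 0.2] [432.78 425.82]
NfL [469.5 -57.   89.1] [0.4 0.4] [177.78 453.12]
MnR [ 498.5 -156.4   96.2] [0.3 0.3] [433.68 372.36]
MnL [488.6 -56.7  96.8] [0.2 0.2] [177.6  401.82]
MfR [ 536.1 -151.1  120.2] [0.3 0.3] [428.46 267.18]
MfL [525.7 -52.2 121.9] [0.3 0.3] [170.28 297.84]
WnR [ 549.2 -150.6  126. ] [0.2 0.2] [428.46 230.82]
WnL [538.9 -50.9 128.2] [1.6 1.6] [167.52 260.82]
WfL [584.6 -46.9 157.2] [0.4 0.4] [161.34 126.6 ]
N [ 459.2 -109.    78.6] yaw 0.09 w 35.6 tilt 0.576 ledge [ 479.  -107.2   43.9]
M [ 512.2 -104.1  108.8] yaw 0.102 w 45.0 tilt 0.583 ledge [ 532.  -102.3   74. ]
```

```bash
cat >> h.py <<'E'
from scipy.spatial.transform import Rotation as Ro
def delta(pos,rpy=None,R=None):
    s=ctrl.observe(); Rc=Ro.from_euler('xyz',s['orientation']); Rt=Ro.from_euler('xyz',rpy) if R is None else Ro.from_matrix(R)
    print('t',s['t'],'pos',s['eef_pos'].round(1),'d',(np.array(pos)-s['eef_pos']).round(1),'rv',(Rt*Rc.inv()).as_rotvec().round(3))
def slotR(yaw=.095,lean=.52):
    c,s=np.cos(yaw),np.sin(yaw); sz=np.array([-np.sin(lean)*c,-np.sin(lean)*s,np.cos(lean)]); sx=np.array([np.cos(lean)*c,np.cos(lean)*s,np.sin(lean)]); sy=np.array([-s,c,0])
    return sx,sy,sz
def toolR(yaw=.095,lean=.52):
    sx,sy,sz=slotR(yaw,lean); y=-sz; z=sx; x=np.cross(y,z); return np.column_stack([x,y,z])
E
python3 - <<'E'
from h import *
c=cam('w1'); print('cup',onz(c,469,212,56))
t=cam('top0'); print('cup top',onz(t,206,222,56))
print(toolR(0.152,0).round(2))
delta([489,311.5,180],R=toolR(.152,0))
# thin plate corners in w1
for u,v in ((322,148),(341,148),(338,294),(320,294)): print(onz(c,u,v,86).round(1))
for u,v in ((262,449),(303,335)): print('thick',onz(c,u,v,86).round(1))
E
```

```text
cup [614.32971365 338.44214087  56.        ]
cup top [619.32728404 330.54193703  56.        ]
[[ 0.15  0.    0.99]
 [-0.99  0.    0.15]
 [ 0.   -1.    0.  ]]
t 2.8 pos [504.2 -65.1 295.4] d [ -15.2  376.6 -115.4] rv [0.01  0.045 0.033]
[471.6 372.3  86. ]
[486.8 374.9  86. ]
[507.  250.4  86. ]
[491.2 247.7  86. ]
thick [462.2  76.7  86. ]
thick [482.7 205.7  86. ]
```

Emit:
arm_command(targets="-0.002 0.047 -0.01 0.002 0.009 0.006; -0.002 0.047 -0.01 0.002 0.009 0.006; -0.002 0.047 -0.01 0.002 0.009 0.006; -0.002 0.047 -0.01 0.002 0.009 0.006; -0.002 0.047 -0.01 0.002 0.009 0.006")

```text
t: 3.3
eef_pos: [490.2, 169.6, 247.0]
orientation: [-1.567, -0.002, -1.426]
contact_force: [1.7, -1.1, 0.9]
width: 1.004
```

Emit:
arm_command(targets="-0.002 0.047 -0.01 0 0 0; -0.002 0.047 -0.01 0 0 0; -0.001 0.046 -0.04 0 0 0; 0 0 -0.01 0 0 0; 0 0 0 0 0 0")

```text
t: 3.8
eef_pos: [484.2, 298.9, 182.2]
orientation: [-1.572, -0.003, -1.424]
contact_force: [-0.8, 0.0, 0.2]
width: 0.998
```

```bash
python3 - <<'E'
from h import *
delta([489.2,311.5,56],R=toolR(.152,0))
E
```

```text
t 3.8 pos [484.2 298.9 182.2] d [   5.    12.6 -126.2] rv [ 0.003 -0.001  0.005]
```

Emit:
arm_command(targets="0.005 0.0126 -0.036 0 0 0; 0 0 -0.04 0 0 0; 0 0 -0.03 0 0 0; 0 0 -0.02 0 0 0; 0 0 0 0 0 0")

```text
t: 4.3
eef_pos: [490.9, 308.6, 56.7]
orientation: [-1.572, -0.003, -1.429]
contact_force: [0.3, -0.1, -0.3]
width: 1.001
```

```bash
python3 - <<'E'
from h import *
delta([489.2,311.5,56],R=toolR(.152,0))
s=ctrl.observe(); c=snap('wrist','w4'); c=wpose(dict(c),s); pickle.dump(c,open('pics/w4.pkl','wb'))
E
```

```text
t 4.3 pos [490.9 308.6  56.7] d [-1.7  2.9 -0.7] rv [ 0.003 -0.001  0.011]
```

View pics/w4.png

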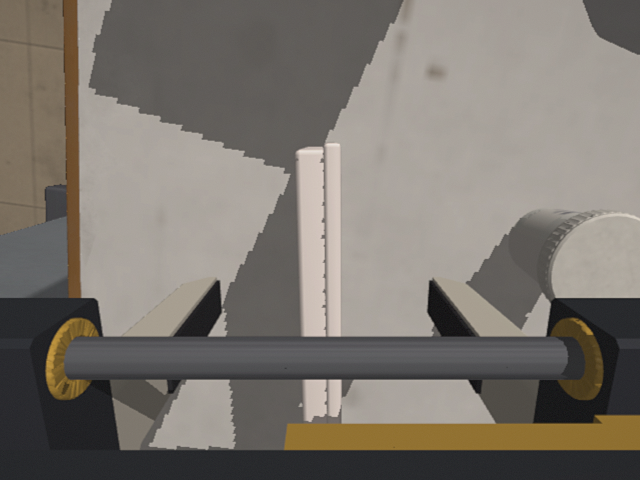

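```bash
python3 - <<'E'
from h import *
c=cam('w4')
for u,v in ((297,150),(341,146),(304,418),(341,416)): print(onz(c,u,v,86).round(1))
E
```

```text
[473.  371.1  86. ]
[487.5 374.5  86. ]
[488.9 266.9  86. ]
[503.6 269.9  86. ]
```

Emit:
arm_command(targets="-0.001 0.002 0 0 0 0.01; 0 0 0 0 0 0; 0 0 0 0 0 0; 0 0 0 0 0 0; 0 0 0 0 0 0", grip=1, squeeze=20)

```text
t: 4.85
eef_pos: [492.0, 312.4, 58.6]
orientation: [-1.567, -0.001, -1.419]
contact_force: [-0.3, 0.1, -0.2]
width: 0.618
```

Emit:
arm_command(targets="0 0 0 0 0 0; 0 0 0 0 0 0; 0 0 0 0 0 0")

```text
t: 5.15
eef_pos: [491.8, 312.2, 58.0]
orientation: [-1.568, -0.001, -1.419]
contact_force: [0.1, -0.1, -0.2]
width: 0.363
```

Emit:
arm_command(targets="0 0 0 0 0 0; 0 0 0 0 0 0; 0 0 0 0 0 0; 0 0 0 0 0 0")

```text
t: 5.55
eef_pos: [491.8, 312.2, 58.1]
orientation: [-1.568, -0.001, -1.419]
contact_force: [-0.6, 0.2, -0.6]
width: 0.168
```

Emit:
arm_command(targets="0 0 0.02 0 0 0; 0 0 0.04 0 0 0; 0 0 0.04 0 0 0; 0 0 0.04 0 0 0; 0 0 0.03 0 0 0")

```text
t: 6.05
eef_pos: [492.3, 312.5, 230.9]
orientation: [-1.565, -0.001, -1.419]
contact_force: [0.4, -0.2, -0.8]
width: 0.173
```

```bash
python3 - <<'E'
from h import *
s=ctrl.observe(); print(s['width'],s['contact_force'],s['eef_pos'])
c=snap('wrist','w5'); c=wpose(dict(c),s); pickle.dump(c,open('pics/w5.pkl','wb'))
E
```

```text
0.17264706440782024 [ 0.35010357 -0.23579602 -0.79709996] [492.28735844 312.48591018 230.94848397]
```

View pics/w5.png

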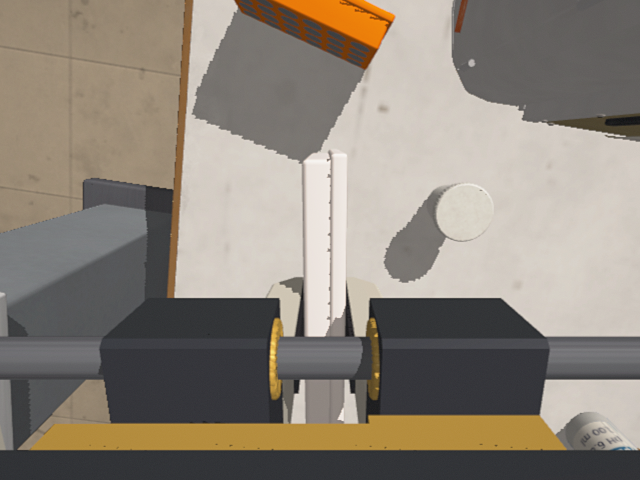

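```bash
python3 - <<'E'
from h import *
c=cam('w5'); s=np.array([492.3,312.5,230.9])
for u,v in ((303,161),(347,153),(328,157)):
    d=onz(c,u,v,259)-s; y=np.array([-.1514,.9885,0]); x=np.array([.9885,.1514,0]); print(d@x,d@y)
# hover target: TCP for thin: ledge N + sz*(58+h)
sx,sy,sz=slotR(); L=np.array([479.,-107.2,43.9]); print(sx,sy,sz)
for h in (85,60,40,0): print(h,(L+sz*(58+h)-sx*0).round(1))
delta(L+sz*(58+70),R=toolR())
E
```

```text
-7.2344469370068385 60.57332902050496
7.855128391345128 63.26583572425191
1.3552093422607323 61.92288906843363
[0.86390609 0.08231887 0.49688014] [-0.09485717  0.99549089  0.        ] [-0.49463965 -0.04713264  0.86781918]
85 [ 408.3 -113.9  168. ]
60 [ 420.6 -112.8  146.3]
40 [ 430.5 -111.8  128.9]
0 [ 450.3 -109.9   94.2]
t 6.1 pos [494.4 313.4 236. ] d [ -78.7 -426.6  -81. ] rv [ 0.062 -0.503 -0.056]
```

Emit:
arm_command(targets="-0.009 -0.043 0 0.006 -0.05 -0.006; -0.009 -0.043 0 0.006 -0.05 -0.006; -0.009 -0.043 0 0.006 -0.05 -0.006; -0.009 -0.043 0 0.006 -0.05 -0.006; -0.009 -0.043 0 0.006 -0.05 -0.006")

```text
t: 6.6
eef_pos: [446.0, 96.1, 227.9]
orientation: [-1.314, -0.007, -1.449]
contact_force: [0.1, -1.2, -0.9]
width: 0.173
```

Emit:
arm_command(targets="-0.009 -0.043 0 0.006 -0.05 -0.006; -0.009 -0.043 0 0.006 -0.05 -0.006; -0.009 -0.043 -0.01 0.006 -0.05 -0.006; -0.009 -0.043 -0.02 0.006 -0.05 -0.006; 0 0 0 0 0 0")

```text
t: 7.1
eef_pos: [411.1, -68.5, 200.5]
orientation: [-1.132, -0.001, -1.483]
contact_force: [0.3, -0.1, -0.2]
width: 0.17
```

```bash
python3 - <<'E'
from h import *
sx,sy,sz=slotR(); L=np.array([479.,-107.2,43.9])
delta(L+sz*(158),R=toolR())
E
```

```text
t 7.1 pos [411.1 -68.5 200.5] d [-10.2 -46.2 -19.5] rv [ 0.009 -0.081  0.008]
```

Emit:
arm_command(targets="-0.003 -0.016 0 0.003 -0.03 0.003; -0.003 -0.016 0 0.003 -0.03 0.003; -0.003 -0.013 -0.007 0.003 -0.02 0.002; 0 0 -0.005 0 0 0; 0 0 0 0 0 0")

```text
t: 7.6
eef_pos: [404.2, -106.7, 189.7]
orientation: [-1.051, 0.002, -1.464]
contact_force: [0.7, 0.4, -0.5]
width: 0.172
```

```bash
python3 - <<'E'
from h import *
sx,sy,sz=slotR(); L=np.array([479.,-107.2,43.9])
delta(L+sz*(158),R=toolR())
s=ctrl.observe();print(s['qpos']); c=snap('wrist','w6'); c=wpose(dict(c),s); pickle.dump(c,open('pics/w6.pkl','wb'))
snap('scene','s6')
b=cv2.imread('pics/s6.png'); cv2.imwrite('pics/s6c.png',cv2.resize(b[190:320,270:430],None,fx=4.5,fy=4.5,interpolation=cv2.INTER_CUBIC))
E
```

```text
t 7.6 pos [ 404.2 -106.7  189.7] d [-3.3 -8.  -8.7] rv [-0.002 -0.001 -0.012]
[-0.96277879 -0.24733367  2.24652748  0.56286088  0.95692912 -1.35642066]
```

View pics/w6.png

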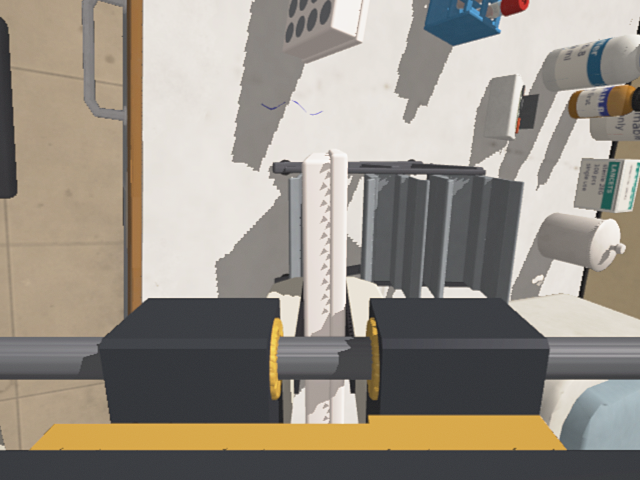

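View pics/s6c.png

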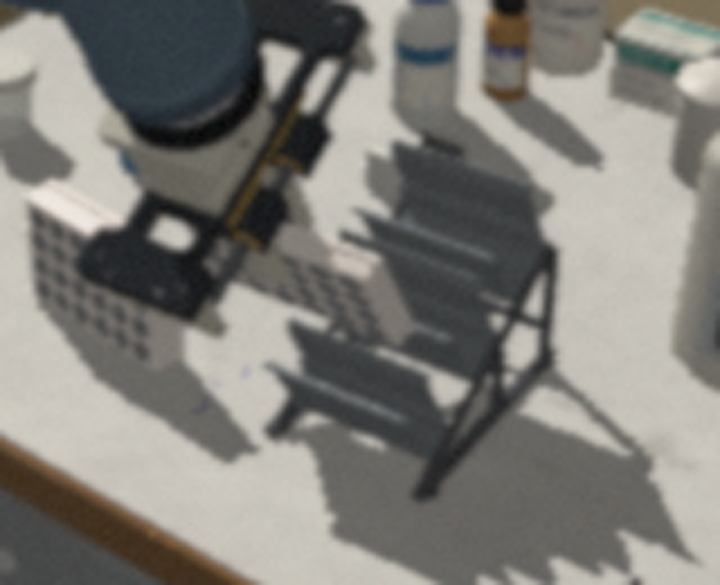

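```bash
python3 - <<'E'
from h import *
c=cam('w6')
P=dict(NnL=[439.9,-61.8,68.7],NnR=[448.8,-160.3,69.2],NfL=[469.5,-57,89.1],MnL=[488.6,-56.7,96.8],MfL=[525.7,-52.2,121.9],WnL=[538.9,-50.9,128.2],WfL=[584.6,-46.9,157.2])
for k,p in P.items(): print(k,proj(c,p).round(1))
a=cv2.imread('pics/w6.png'); cv2.imwrite('pics/c6.png',cv2.resize(a[140:305,260:540],None,fx=2.85,fy=2.85,interpolation=cv2.INTER_CUBIC))
E
```

```text
NnL [289.3 179.4]
NnR [290.3 305.8]
NfL [338.7 177.5]
MnL [366.3 179.5]
MfL [428.8 179.2]
WnL [448.6 179.2]
WfL [524.6 180.7]
```

View pics/c6.png

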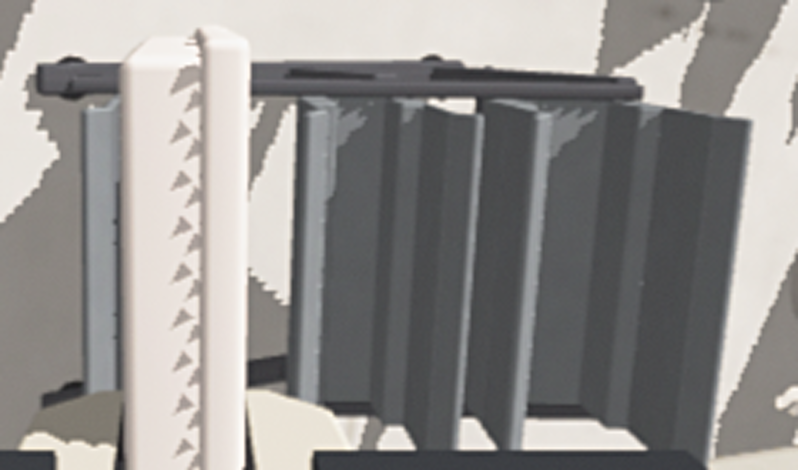

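```bash
python3 - <<'E'
from h import *
sx,sy,sz=slotR(); L=np.array([479.,-105,43.9])
delta(L+sz*(108),R=toolR())
E
```

```text
t 7.7 pos [ 404.7 -106.5  190.4] d [ 20.9  -3.6 -52.8] rv [-0.001  0.    -0.014]
```

Emit:
arm_command(targets="0 -0.003 -0.01 0 0 -0.007; 0.007 0 -0.015 0 0 -0.007; 0.007 0 -0.015 0 0 0; 0.007 0 -0.013 0 0 0; 0 0 0 0 0 0")

```text
t: 8.2
eef_pos: [425.2, -109.1, 135.6]
orientation: [-1.052, 0.003, -1.475]
contact_force: [-0.1, 0.6, -0.1]
width: 0.168
```

```bash
python3 - <<'E'
from h import *
sx,sy,sz=slotR(); L=np.array([479.,-105,43.9])
delta(L+sz*(108),R=toolR())
s=ctrl.observe();d=s['eef_pos']-L;print(d@sx,d@sy,d@sz)
snap('scene','s7'); snap('top','t7')
b=cv2.imread('pics/s7.png'); cv2.imwrite('pics/s7c.png',cv2.resize(b[190:320,270:430],None,fx=4.5,fy=4.5,interpolation=cv2.INTER_CUBIC))
E
```

```text
t 8.2 pos [ 425.2 -109.1  135.6] d [ 0.4 -1.   2. ] rv [-0.003 -0.002 -0.   ]
-1.2317136278530303 1.0437354588765477 106.38636146683952
```

View pics/s7c.png

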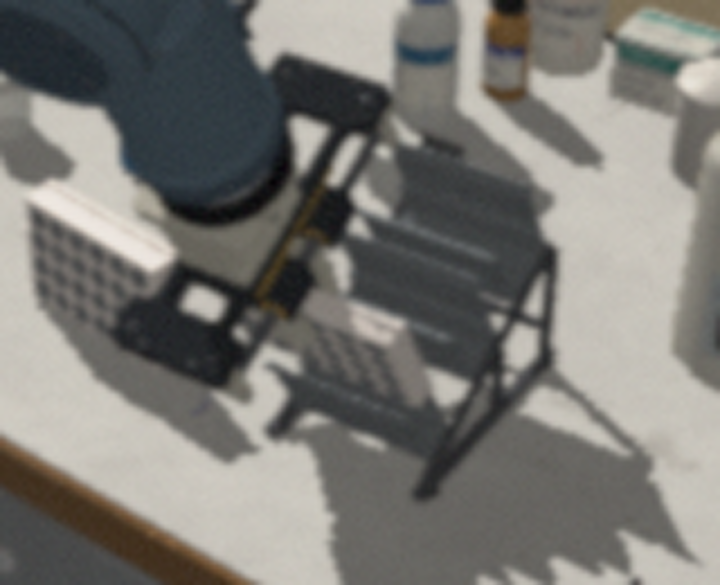

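Emit:
arm_command(targets="0.005 0 -0.0065 0 0 0; 0.004 0 -0.007 0 0 0; 0 0 0 0 0 0")

```text
t: 8.6
eef_pos: [435.0, -111.0, 123.7]
orientation: [-1.05, -0.001, -1.477]
contact_force: [0.9, -0.5, -0.5]
width: 0.169
```

Emit:
arm_command(targets="0.004 0 -0.007 0 0 0; 0.003 0 -0.005 0 0 0; 0 0 0 0 0 0")

```text
t: 8.9
eef_pos: [441.4, -110.3, 111.0]
orientation: [-1.051, 0.001, -1.477]
contact_force: [-0.4, -1.1, -1.1]
width: 0.167
```

```bash
cat >> h.py <<'E'
def sl(L,yaw=.095):
    s=ctrl.observe(); b=slotR(yaw); d=s['eef_pos']-np.array(L); print('t',s['t'],'slot',[round(d@v,1) for v in b],'F',[round(s['contact_force']@v,1) for v in b],'w',s['width'].round(3) if hasattr(s['width'],'round') else s['width'],'M',s['moment'].round(2))
LN=[479.,-105,43.9]
E
python3 -c "
from h import *
sl(LN)"
```

```text
t 8.9 slot [np.float64(0.4), np.float64(-1.7), np.float64(77.1)] F [np.float64(-0.9), np.float64(-1.0), np.float64(-0.7)] w 0.16720483532644184 M [-0.09  0.41  0.  ]
```

Emit:
arm_command(targets="0.002 0.0005 -0.0035 0 0 0; 0.002 0 -0.0035 0 0 0; 0.002 0 -0.0035 0 0 0; 0 0 0 0 0 0")

```text
t: 9.3
eef_pos: [447.5, -110.0, 100.9]
orientation: [-1.05, 0.0, -1.477]
contact_force: [-0.5, 0.3, -0.3]
width: 0.17
```

```bash
python3 -c "
from h import *
sl(LN)"
```

```text
t 9.3 slot [np.float64(0.7), np.float64(-2.0), np.float64(65.3)] F [np.float64(-0.5), np.float64(0.3), np.float64(-0.0)] w 0.17010764841008483 M [-0.1   0.39 -0.01]
```

Emit:
arm_command(targets="0.001 0 -0.0018 0 0 0; 0.001 0 -0.0018 0 0 0; 0 0 0 0 0 0")

```text
t: 9.6
eef_pos: [449.5, -110.2, 97.6]
orientation: [-1.05, -0.0, -1.477]
contact_force: [-1.0, 0.9, -0.4]
width: 0.172
```

Emit:
arm_command(targets="0.001 0 -0.0018 0 0 0; 0 0 0 0 0 0")

```text
t: 9.8
eef_pos: [450.5, -110.2, 95.9]
orientation: [-1.05, -0.0, -1.477]
contact_force: [0.2, -0.2, -0.7]
width: 0.171
```

```bash
python3 -c "
from h import *
sl(LN)"
```

```text
t 9.8 slot [np.float64(0.8), np.float64(-2.5), np.float64(59.5)] F [np.float64(-0.2), np.float64(-0.3), np.float64(-0.7)] w 0.1708966443080847 M [-0.06  0.37 -0.05]
```

Emit:
arm_command(targets="0.001 0.0005 -0.0018 0 0 0; 0 0 0 0 0 0")

```text
t: 10.0
eef_pos: [451.6, -109.9, 94.5]
orientation: [-1.049, -0.001, -1.477]
contact_force: [-4.7, -0.4, 4.8]
width: 0.171
```

Emit:
arm_command(targets="0.001 0.0005 -0.0018 0 0 0; 0 0 0 0 0 0")

```text
t: 10.2
eef_pos: [452.5, -109.9, 93.1]
orientation: [-1.049, -0.003, -1.477]
contact_force: [-13.1, -0.9, 14.5]
width: 0.171
```

```bash
python3 -c "
from h import *
sl(LN)
snap('scene','s8')
b=cv2.imread('pics/s8.png'); cv2.imwrite('pics/s8c.png',cv2.resize(b[190:320,270:430],None,fx=4.5,fy=4.5,interpolation=cv2.INTER_CUBIC))
"
```

```text
t 10.2 slot [np.float64(1.1), np.float64(-2.4), np.float64(56.0)] F [np.float64(-4.2), np.float64(0.4), np.float64(19.1)] w 0.17080742804143842 M [-0.22  1.16 -0.06]
```

View pics/s8c.png

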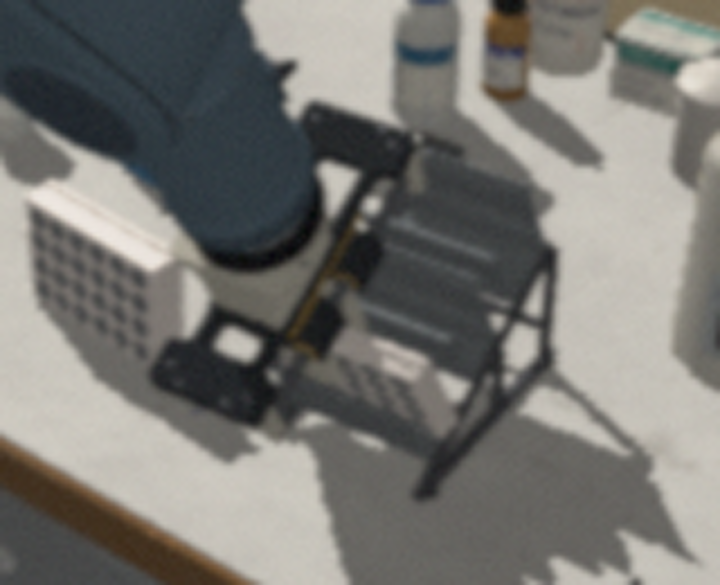

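Emit:
arm_command(targets="-0.0008 0 0.0014 0 0 0; 0 0 0 0 0 0; 0 0 0 0 0 0; 0 0 0 0 0 0", grip=0.2)

```text
t: 10.65
eef_pos: [451.7, -109.1, 93.7]
orientation: [-1.05, -0.0, -1.477]
contact_force: [-1.2, -0.2, 0.9]
width: 0.396
```

```bash
python3 -c "
from h import *
sl(LN)
snap('scene','s9'); s=ctrl.observe(); c=snap('wrist','w9'); pickle.dump(wpose(dict(c),s),open('pics/w9.pkl','wb'))
b=cv2.imread('pics/s9.png'); cv2.imwrite('pics/s9c.png',cv2.resize(b[190:320,270:430],None,fx=4.5,fy=4.5,interpolation=cv2.INTER_CUBIC))
"
```

```text
t 10.65 slot [np.float64(0.8), np.float64(-1.5), np.float64(56.9)] F [np.float64(-0.6), np.float64(-0.1), np.float64(1.4)] w 0.3958671302243159 M [-0.09  0.27 -0.01]
```

View pics/w9.png

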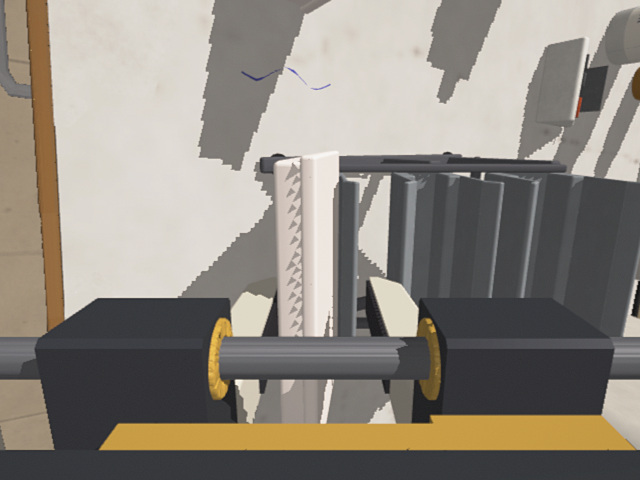

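View pics/s9c.png

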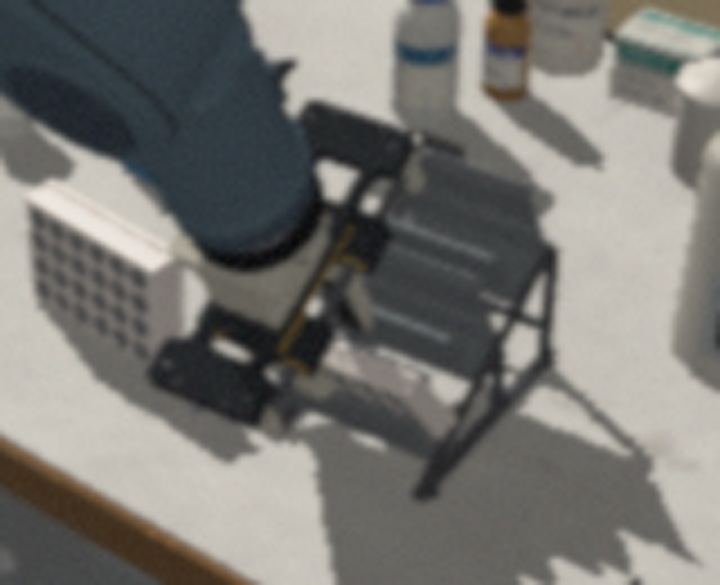

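Emit:
arm_command(targets="0 0 0 0 0 0; 0 0 0 0 0 0; 0 0 0 0 0 0", grip=-0.2)

```text
t: 11.05
eef_pos: [451.7, -109.2, 93.8]
orientation: [-1.05, -0.0, -1.477]
contact_force: [0.3, -0.2, -0.8]
width: 0.587
```

Emit:
arm_command(targets="-0.01 -0.001 0.018 0 0 0; -0.015 -0.001 0.026 0 0 0; -0.02 -0.002 0.035 0 0 0; 0 0 0 0 0 0")

```text
t: 11.45
eef_pos: [407.0, -115.1, 176.7]
orientation: [-1.046, -0.007, -1.478]
contact_force: [0.5, 0.3, 0.3]
width: 0.601
```

```bash
python3 -c "
from h import *
sl(LN)
snap('scene','s10'); s=ctrl.observe(); c=snap('wrist','w10'); pickle.dump(wpose(dict(c),s),open('pics/w10.pkl','wb'))
b=cv2.imread('pics/s10.png'); cv2.imwrite('pics/s10c.png',cv2.resize(b[210:320,290:410],None,fx=5,fy=5,interpolation=cv2.INTER_CUBIC))
"
```

```text
t 11.45 slot [np.float64(3.0), np.float64(-3.2), np.float64(151.4)] F [np.float64(0.6), np.float64(0.3), np.float64(-0.0)] w 0.6005881735789755 M [-0.17  0.27  0.01]
```

View pics/w10.png

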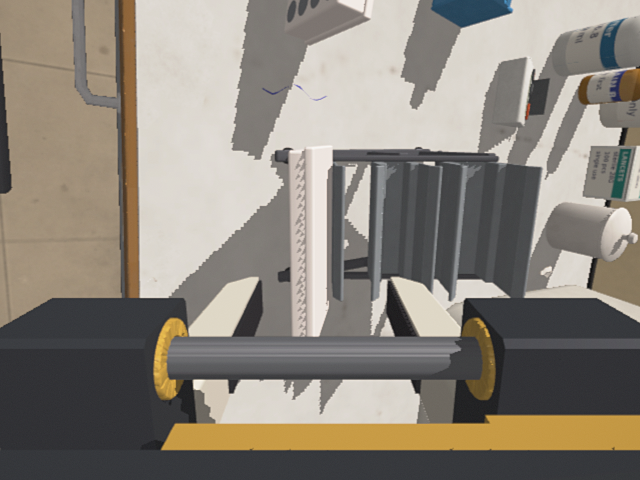

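View pics/s10c.png

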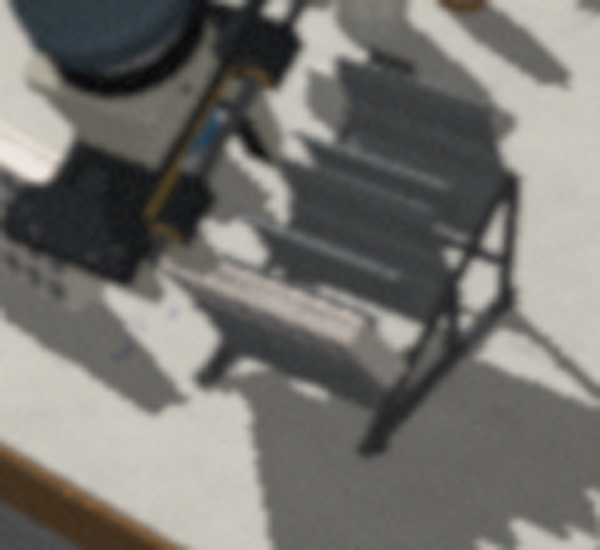

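```bash
cat >> h.py <<'E'
def onslot(c,u,v,L,h,yaw=.095):
    sx,sy,sz=slotR(yaw); o,d=ray(c,u,v); P=o+d*((np.array(L)+h*sz-o)@sz)/(d@sz); q=P-np.array(L); return np.round([q@sx,q@sy,q@sz],1)
E
python3 - <<'E'
from h import *
c=cam('w10')
for u,v in ((290,152),(305,150),(306,148),(331,146),(330,300)): print(onslot(c,u,v,LN,86))
print('lips'); 
for u,v in ((343,168),(371,165),(440,170)): print(onslot(c,u,v,LN,40))
a=cv2.imread('pics/w10.png'); cv2.imwrite('pics/c10.png',cv2.resize(a[130:345,270:400],None,fx=2.75,fy=2.75,interpolation=cv2.INTER_CUBIC))
E
```

```text
[-16.5  58.2  86. ]
[-7.9 59.3 86. ]
[-7.4 60.4 86. ]
[ 6.8 61.5 86. ]
[  6.6 -32.1  86. ]
lips
[16.1 46.1 40. ]
[35.3 48.1 40. ]
[83.1 44.8 40. ]
```

View pics/c10.png

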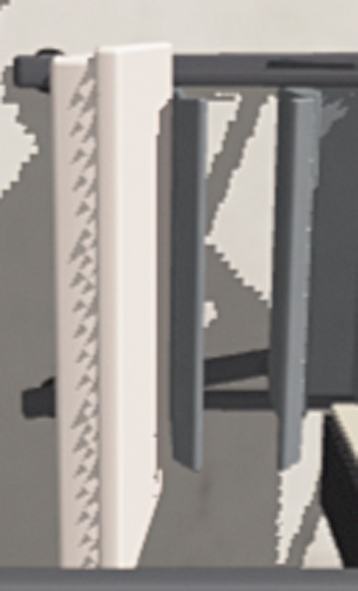

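Emit:
arm_command(targets="0.006 0.001 -0.021 0 0 0; 0.014 0.002 -0.024 0 0 0; 0.013 0.001 -0.023 0 0 0; 0.009 0.001 -0.0155 0 0 0; 0 0 0 0 0 0")

```text
t: 12.05
eef_pos: [447.6, -105.9, 85.8]
orientation: [-1.055, 0.006, -1.476]
contact_force: [-0.1, 0.3, 0.0]
width: 0.6
```

```bash
python3 -c "
from h import *
sl(LN)"
```

```text
t 12.05 slot [np.float64(-6.4), np.float64(2.0), np.float64(51.9)] F [np.float64(-0.0), np.float64(0.3), np.float64(0.0)] w 0.5999668823335145 M [-0.05  0.32 -0.01]
```

Emit:
arm_command(targets="0.0025 -0.002 0.006 0 0 0; 0 0 0 0 0 0; 0 0 0 0 0 0")

```text
t: 12.35
eef_pos: [451.1, -110.1, 95.3]
orientation: [-1.05, -0.0, -1.477]
contact_force: [-0.3, -0.3, -0.1]
width: 0.599
```

```bash
python3 -c "
from h import *
sl(LN)"
```

```text
t 12.35 slot [np.float64(1.0), np.float64(-2.5), np.float64(58.7)] F [np.float64(-0.4), np.float64(-0.3), np.float64(0.1)] w 0.5989792009517884 M [-0.06  0.26  0.02]
```

Emit:
arm_command(targets="-0.0025 0 -0.0026 0 0 0; 0 0 0 0 0 0; 0 0 0 0 0 0; 0 0 0 0 0 0; 0 0 0 0 0 0", grip=1, squeeze=12)

```text
t: 12.85
eef_pos: [448.7, -110.3, 92.8]
orientation: [-1.05, -0.0, -1.477]
contact_force: [-0.3, -0.4, 0.2]
width: 0.219
```

Emit:
arm_command(targets="0 0 0 0 0 0; 0 0 0 0 0 0; 0 0 0 0 0 0")

```text
t: 13.15
eef_pos: [448.7, -110.3, 92.8]
orientation: [-1.05, -0.0, -1.477]
contact_force: [-1.6, 0.4, 1.7]
width: 0.17
```

```bash
python3 -c "
from h import *
sl(LN)"
```

```text
t 13.15 slot [np.float64(-2.3), np.float64(-2.4), np.float64(57.6)] F [np.float64(-0.5), np.float64(0.6), np.float64(2.3)] w 0.1701023588382996 M [-0.14  0.33 -0.01]
```

Emit:
arm_command(targets="-0.0008 0 -0.0016 0 0 0; 0 0 0 0 0 0")

```text
t: 13.35
eef_pos: [448.8, -110.5, 92.2]
orientation: [-1.048, -0.001, -1.477]
contact_force: [-1.8, 3.0, 9.7]
width: 0.168
```

```bash
python3 -c "
from h import *
sl(LN)"
```

```text
t 13.35 slot [np.float64(-2.6), np.float64(-2.6), np.float64(57.1)] F [np.float64(3.5), np.float64(3.2), np.float64(9.2)] w 0.16844406542090584 M [ 0.21 -0.27  0.21]
```

Emit:
arm_command(targets="0 0 0 0 0 0; 0 0 0 0 0 0; 0 0 0 0 0 0; 0 0 0 0 0 0; 0 0 0 0 0 0", grip=-0.2)

```text
t: 13.85
eef_pos: [447.8, -110.1, 91.0]
orientation: [-1.05, 0.0, -1.477]
contact_force: [-0.3, -0.3, -0.4]
width: 0.548
```

Emit:
arm_command(targets="-0.01 -0.001 0.018 0 0 0; -0.015 -0.001 0.026 0 0 0; -0.02 -0.002 0.035 0 0 0; 0 0 0 0 0 0; 0 0 0 0 0 0")

```text
t: 14.35
eef_pos: [403.1, -115.0, 170.8]
orientation: [-1.048, -0.003, -1.479]
contact_force: [0.4, 0.5, -0.5]
width: 0.6
```

```bash
python3 -c "
from h import *
sl(LN)
s=ctrl.observe(); c=snap('wrist','w11'); c=wpose(dict(c),s);pickle.dump(c,open('pics/w11.pkl','wb'))
a=cv2.imread('pics/w11.png'); cv2.imwrite('pics/c11.png',cv2.resize(a[120:345,230:480],None,fx=2.6,fy=2.6,interpolation=cv2.INTER_CUBIC))
"
```

```text
t 14.35 slot [np.float64(-3.3), np.float64(-2.8), np.float64(148.2)] F [np.float64(0.1), np.float64(0.4), np.float64(-0.7)] w 0.5996363725419446 M [-0.08  0.3  -0.03]
```

View pics/c11.png

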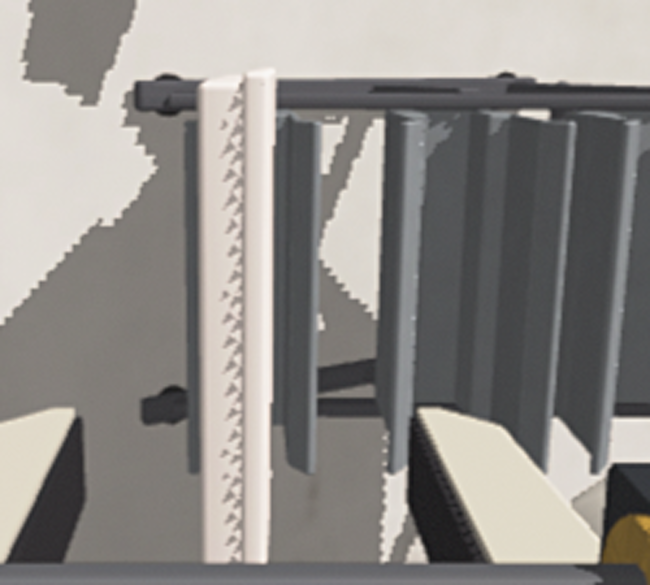

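```bash
python3 -c "
from h import *
c=cam('w11')
for u,v in ((201/2.6+230,85/2.6+120),(275/2.6+230,72/2.6+120)): print(onslot(c,u,v,LN,86))
for u,v in ((318/2.6+230,122/2.6+120),(310/2.6+230,472/2.6+120)): print(onslot(c,u,v,LN,40))
delta([471.8,103,200],R=toolR(-.082,0))"
```

```text
[-12.2  58.2  86. ]
[ 3.8 60.9 86. ]
[16.7 47.3 40. ]
[ 16.1 -51.6  40. ]
t 14.4 pos [ 402.9 -114.3  169.9] d [ 68.9 217.3  30.1] rv [-0.002  0.522 -0.171]
```

Emit:
arm_command(targets="0 0.02 0.03 0 0.06 -0.02; 0.01 0.035 0.02 0 0.08 -0.03; 0.012 0.035 0.01 0 0.08 -0.03; 0.012 0.035 0 0 0.08 -0.03; 0.012 0.035 0 0 0.08 -0.03")

```text
t: 14.9
eef_pos: [439.6, 16.3, 211.9]
orientation: [-1.364, 0.025, -1.588]
contact_force: [1.3, -1.8, -0.1]
width: 0.601
```

Emit:
arm_command(targets="0.012 0.035 0 0 0.08 -0.03; 0.011 0.022 -0.01 0 0.06 0; 0 0 0 0 0 0; 0 0 0 0 0 0", grip=-1)

```text
t: 15.3
eef_pos: [461.8, 72.9, 200.5]
orientation: [-1.505, 0.021, -1.616]
contact_force: [-0.2, 0.3, -0.0]
width: 0.896
```

```bash
python3 -c "
from h import *
delta([471.8,103,200],R=toolR(-.082,0))
s=ctrl.observe(); c=snap('wrist','w12'); c=wpose(dict(c),s);pickle.dump(c,open('pics/w12.pkl','wb'))
"
```

```text
t 15.3 pos [461.8  72.9 200.5] d [10.  30.1 -0.5] rv [-0.017  0.067 -0.036]
```

View pics/w12.png

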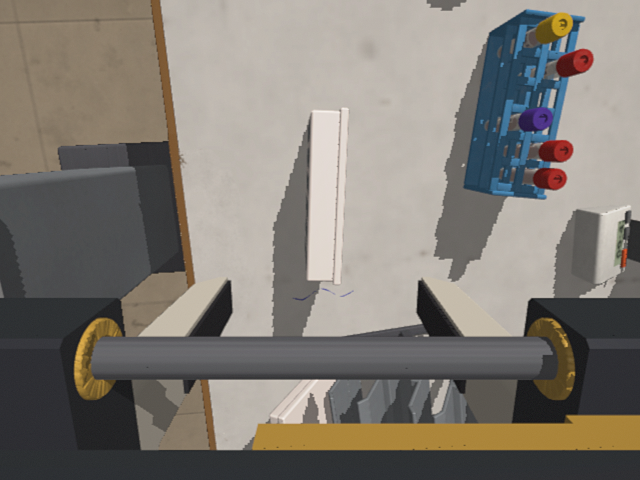

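```bash
python3 -c "
from h import *
c=cam('w12')
P=[onz(c,u,v,86) for u,v in ((312,111),(348,108),(340,284),(307,279))]
print(np.round(P,1),np.mean(P,0))
d=P[0]+P[1]-P[2]-P[3]; print(np.arctan2(-d[0],d[1]))
"
```

```text
[[465.5 162.9  86. ]
 [490.3 163.8  86. ]
 [480.   37.5  86. ]
 [455.4  43.2  86. ]] [472.8076028  101.84870599  86.        ]
-0.08265669639542904
```

Emit:
arm_command(targets="0.006 0.015 0 -0.008 0.034 -0.018; 0.005 0.014 -0.01 -0.008 0.033 -0.018; 0 0 -0.03 0 0 0; 0 0 0 0 0 0; 0 0 0 0 0 0")

```text
t: 15.85
eef_pos: [472.5, 99.8, 163.3]
orientation: [-1.568, -0.0, -1.658]
contact_force: [1.1, 0.1, 0.8]
width: 1.0
```

```bash
python3 -c "
from h import *
delta([472.8,102,56],R=toolR(-.082,0))
"
```

```text
t 15.85 pos [472.5  99.8 163.3] d [   0.3    2.2 -107.3] rv [0.    0.003 0.005]
```

Emit:
arm_command(targets="0 0.002 -0.04 0 0 0; 0 0 -0.04 0 0 0; 0 0 -0.027 0 0 0; 0 0 0 0 0 0; 0 0 0 0 0 0")

```text
t: 16.35
eef_pos: [474.2, 102.2, 57.7]
orientation: [-1.565, -0.0, -1.657]
contact_force: [0.4, -0.1, 0.4]
width: 1.002
```

```bash
python3 -c "
from h import *
delta([472.8,102,57],R=toolR(-.082,0))
"
```

```text
t 16.35 pos [474.2 102.2  57.7] d [-1.4 -0.2 -0.7] rv [0.001 0.006 0.004]
```

Emit:
arm_command(targets="-0.001 0 0 0 0.005 0.004; 0 0 0 0 0 0; 0 0 0 0 0 0; 0 0 0 0 0 0; 0 0 0 0 0 0", grip=1, squeeze=22)

```text
t: 16.85
eef_pos: [472.6, 102.7, 56.6]
orientation: [-1.571, -0.001, -1.652]
contact_force: [0.4, 0.1, -0.6]
width: 0.621
```

Emit:
arm_command(targets="0 0 0 0 0 0; 0 0 0 0 0 0; 0 0 0 0 0 0; 0 0 0 0 0 0; 0 0 0 0 0 0")

```text
t: 17.35
eef_pos: [472.4, 102.7, 56.2]
orientation: [-1.571, -0.001, -1.652]
contact_force: [-1.2, 0.2, 0.0]
width: 0.283
```

Emit:
arm_command(targets="0 0 0.02 0 0 0; 0 0 0.04 0 0 0; 0 0 0.04 0 0 0; 0 0 0.04 0 0 0; 0 0 0.02 0 0 0")

```text
t: 17.85
eef_pos: [473.7, 102.7, 219.8]
orientation: [-1.566, -0.0, -1.652]
contact_force: [0.2, -0.3, -1.2]
width: 0.275
```

```bash
python3 -c "
from h import *
s=ctrl.observe();print(s['eef_pos'],s['width'],s['contact_force'])
c=snap('wrist','w13'); c=wpose(dict(c),s);pickle.dump(c,open('pics/w13.pkl','wb'))
"
```

```text
[473.74983423 102.72939525 219.77325176] 0.2754205659076507 [ 0.23481453 -0.33185243 -1.19424687]
```

View pics/w13.png

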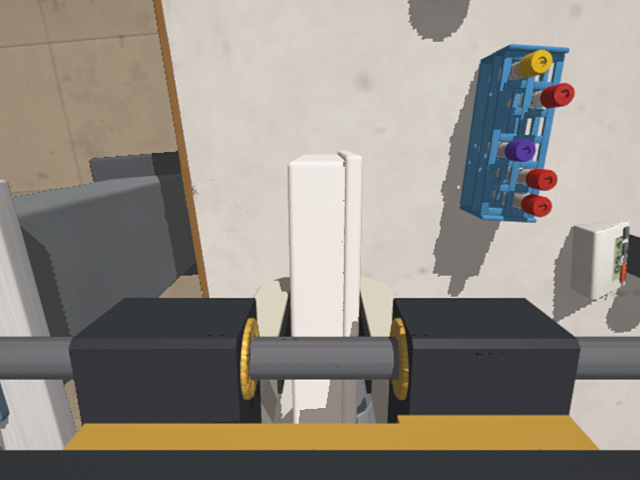

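```bash
cat >> h.py <<'E'
LM=[532.,-102.3,74.]
E
python3 -c "
from h import *
c=cam('w13');s=np.array([473.7,102.7,219.8])
for u,v in ((290,163),(360,156)):
    d=onz(c,u,v,219.8+29.8)-s; y=np.array([.0819,.9966,0]); x=np.array([.9966,-.0819,0]); print(d@x,d@y)
sx,sy,sz=slotR()
delta(np.array(LM)+sz*176,R=toolR())
"
```

```text
-11.4479772804921 60.059852937916865
12.29027000931168 62.40538148265872
t 17.9 pos [475.  102.8 221.9] d [ -30.  -213.4    4.9] rv [ 0.003 -0.512  0.173]
```

Emit:
arm_command(targets="-0.005 -0.025 0.02 0 -0.08 0.028; -0.005 -0.035 0.01 0 -0.08 0.028; -0.005 -0.035 0.01 0 -0.08 0.028; -0.005 -0.035 0 0 -0.08 0.028; -0.005 -0.035 0 0 -0.08 0.028")

```text
t: 18.4
eef_pos: [447.1, -60.6, 255.7]
orientation: [-1.174, 0.003, -1.51]
contact_force: [-0.1, 0.2, -1.9]
width: 0.281
```

Emit:
arm_command(targets="-0.005 -0.035 0 0 -0.08 0.028; 0 -0.013 0 0 -0.03 0.005; 0 0 0 0 0 0; 0 0 0 0 0 0")

```text
t: 18.8
eef_pos: [442.9, -102.1, 255.0]
orientation: [-1.083, 0.001, -1.484]
contact_force: [0.6, -0.5, -1.6]
width: 0.277
```

```bash
python3 -c "
from h import *
sx,sy,sz=slotR()
sl(LM); delta(np.array(LM)+sz*156+sy*2,R=toolR())
"
```

```text
t 18.8 slot [np.float64(13.0), np.float64(8.7), np.float64(201.1)] F [np.float64(-0.3), np.float64(-0.6), np.float64(-1.7)] w 0.27652280161616033 M [-0.04  0.37  0.  ]
t 18.8 pos [ 442.9 -102.1  255. ] d [ 11.7  -5.6 -45.6] rv [ 0.002 -0.032  0.008]
```

Emit:
arm_command(targets="0.001 -0.003 -0.012 0 -0.016 0.004; 0.003 -0.003 -0.012 0 -0.016 0.004; 0.003 0 -0.012 0 0 0; 0.003 0 -0.01 0 0 0; 0 0 0 0 0 0")

```text
t: 19.3
eef_pos: [453.3, -105.8, 208.3]
orientation: [-1.052, -0.0, -1.471]
contact_force: [0.7, 0.8, -1.0]
width: 0.277
```

Emit:
arm_command(targets="0 0 0 0 0 0; 0 0 0 0 0 0")

```text
t: 19.5
eef_pos: [453.9, -107.5, 210.4]
orientation: [-1.049, -0.004, -1.472]
contact_force: [-0.2, 0.1, -0.7]
width: 0.278
```

```bash
python3 -c "
from h import *
sx,sy,sz=slotR()
sl(LM); delta(np.array(LM)+sz*106+sy*2,R=toolR())
s=ctrl.observe();c=snap('wrist','w14'); c=wpose(dict(c),s);pickle.dump(c,open('pics/w14.pkl','wb'))
snap('scene','s14'); b=cv2.imread('pics/s14.png'); cv2.imwrite('pics/s14c.png',cv2.resize(b[190:320,270:430],None,fx=4.5,fy=4.5,interpolation=cv2.INTER_CUBIC))
for p in ([488.6,-56.7,96.8],[525.7,-52.2,121.9],[538.9,-50.9,128.2],[584.6,-46.9,157.2]): print(proj(c,p).round(1))
"
```

```text
t 19.5 slot [np.float64(-0.1), np.float64(2.2), np.float64(157.3)] F [np.float64(-0.5), np.float64(0.1), np.float64(-0.5)] w 0.277759727349778 M [-0.06  0.4  -0.01]
t 19.5 pos [ 453.9 -107.5  210.4] d [ 25.4   2.2 -44.4] rv [ 0.004  0.002 -0.003]
[292.2 170.3]
[355.7 169.6]
[376.3 169.5]
[454.1 170.7]
```

View pics/w14.png

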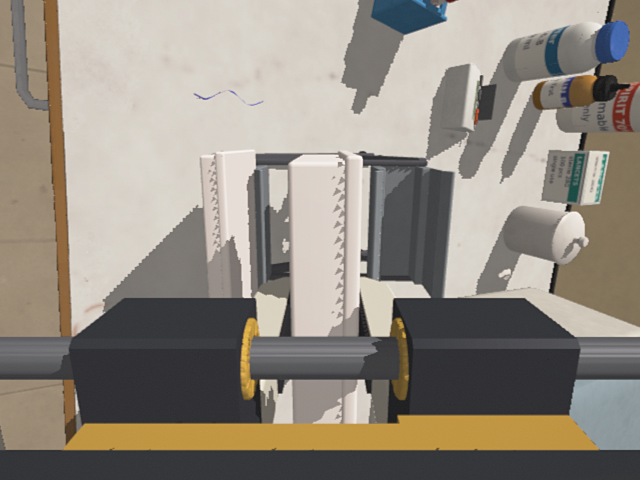

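View pics/s14c.png

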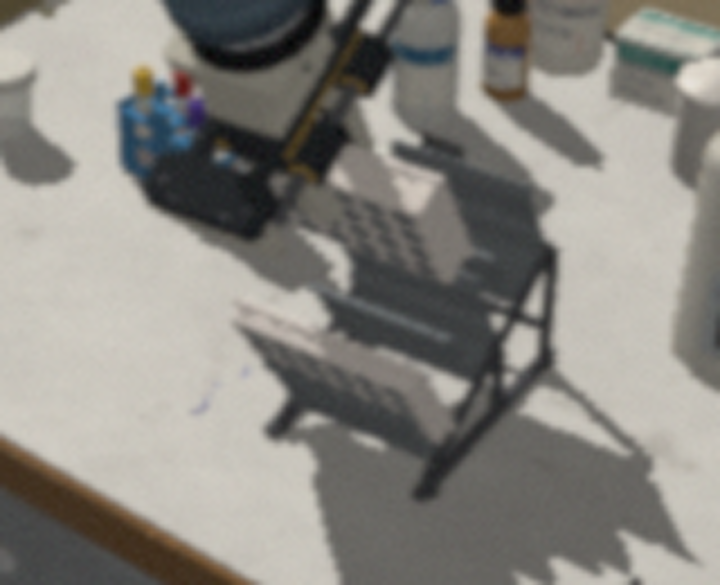

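Emit:
arm_command(targets="0.007 0 -0.012 0 0 0; 0.009 0.001 -0.016 0 0 0; 0.009 0 -0.016 0 0 0; 0 0 0 0 0 0; 0 0 0 0 0 0")

```text
t: 20.1
eef_pos: [478.5, -106.9, 166.1]
orientation: [-1.05, -0.003, -1.473]
contact_force: [-0.0, -0.2, -0.3]
width: 0.279
```

```bash
python3 -c "
from h import *
sl(LM)
"
```

```text
t 20.1 slot [np.float64(-0.9), np.float64(0.5), np.float64(106.7)] F [np.float64(-0.2), np.float64(-0.2), np.float64(-0.2)] w 0.27936047656134727 M [-0.15  0.41 -0.02]
```

Emit:
arm_command(targets="0.0043 0.001 -0.0068 0 0 0; 0.004 0.0005 -0.007 0 0 0; 0 0 0 0 0 0")

```text
t: 20.4
eef_pos: [486.8, -105.3, 151.5]
orientation: [-1.05, -0.003, -1.474]
contact_force: [-0.0, 1.2, -1.1]
width: 0.275
```

Emit:
arm_command(targets="0.004 0.0005 -0.007 0 0 0; 0.004 0.0005 -0.007 0 0 0; 0 0 0 0 0 0; 0 0 0 0 0 0")

```text
t: 20.8
eef_pos: [494.7, -104.2, 137.6]
orientation: [-1.05, -0.002, -1.474]
contact_force: [0.6, -0.3, -0.6]
width: 0.28
```

```bash
python3 -c "
from h import *
sl(LM)
"
```

```text
t 20.8 slot [np.float64(-0.7), np.float64(1.6), np.float64(73.7)] F [np.float64(0.2), np.float64(-0.4), np.float64(-0.8)] w 0.27983968093903305 M [-0.11  0.43 -0.03]
```

Ledge contact expected around sz = 56; approaching slowly.

Emit:
arm_command(targets="0.002 0 -0.0035 0 0 0; 0.002 0 -0.0035 0 0 0; 0.0015 0 -0.0026 0 0 0; 0 0 0 0 0 0; 0 0 0 0 0 0")

```text
t: 21.3
eef_pos: [500.3, -104.5, 128.3]
orientation: [-1.05, -0.003, -1.474]
contact_force: [0.2, -0.0, -0.5]
width: 0.277
```

Emit:
arm_command(targets="0.001 0 -0.0018 0 0 0; 0 0 0 0 0 0")

```text
t: 21.5
eef_pos: [501.4, -104.6, 126.6]
orientation: [-1.05, -0.003, -1.474]
contact_force: [0.0, -0.0, -0.9]
width: 0.276
```

```bash
python3 -c "
from h import *
sl(LM)
"
```

```text
t 21.5 slot [np.float64(-0.5), np.float64(0.7), np.float64(60.9)] F [np.float64(-0.4), np.float64(-0.0), np.float64(-0.8)] w 0.27581418025026505 M [-0.09  0.42  0.02]
```

Emit:
arm_command(targets="-0.0012 0 -0.002 0 0 0; 0 0 0 0 0 0; 0.0005 0 -0.001 0 0 0; 0 0 0 0 0 0")

```text
t: 21.9
eef_pos: [500.7, -104.6, 123.7]
orientation: [-1.049, -0.003, -1.474]
contact_force: [0.9, -0.0, -0.5]
width: 0.276
```

```bash
python3 -c "
from h import *
sl(LM)
"
```

```text
t 21.9 slot [np.float64(-2.5), np.float64(0.7), np.float64(58.7)] F [np.float64(0.5), np.float64(-0.1), np.float64(-0.9)] w 0.27563047865719187 M [-0.06  0.22 -0.02]
```

Emit:
arm_command(targets="0.0008 0 -0.0015 0 0 0; 0 0 0 0 0 0")

```text
t: 22.1
eef_pos: [501.6, -104.6, 122.2]
orientation: [-1.049, -0.003, -1.474]
contact_force: [2.0, 0.2, -0.3]
width: 0.281
```

Emit:
arm_command(targets="0.0006 0 -0.0012 0 0 0; 0 0 0 0 0 0")

```text
t: 22.3
eef_pos: [502.0, -104.5, 121.8]
orientation: [-1.049, -0.004, -1.473]
contact_force: [-9.4, 0.3, 12.3]
width: 0.28
```

```bash
python3 -c "
from h import *
sl(LM)
"
```

```text
t 22.3 slot [np.float64(-2.3), np.float64(0.6), np.float64(56.4)] F [np.float64(-2.0), np.float64(1.2), np.float64(15.3)] w 0.28001106029243167 M [0.08 0.71 0.08]
```

Emit:
arm_command(targets="-0.0011 0 0 0 0 0; 0 0 0 0 0 0")

```text
t: 22.5
eef_pos: [501.6, -104.8, 121.7]
orientation: [-1.048, -0.003, -1.475]
contact_force: [1.9, 2.1, 3.2]
width: 0.278
```

```bash
python3 -c "
from h import *
sl(LM)
"
```

```text
t 22.5 slot [np.float64(-2.7), np.float64(0.4), np.float64(56.5)] F [np.float64(3.4), np.float64(1.9), np.float64(1.8)] w 0.27812275157072924 M [ 0.39 -0.5  -0.03]
```

Near-wall contact (+sx 3.4 N) with the plate at the ledge depth. Press down a touch, then release.

Emit:
arm_command(targets="0.0004 0 -0.0007 0 0 0; 0 0 0 0 0 0")

```text
t: 22.7
eef_pos: [501.8, -104.7, 121.6]
orientation: [-1.048, -0.004, -1.473]
contact_force: [-8.9, 1.1, 17.1]
width: 0.277
```

```bash
python3 -c "
from h import *
sl(LM)
"
```

```text
t 22.7 slot [np.float64(-2.7), np.float64(0.5), np.float64(56.4)] F [np.float64(0.9), np.float64(2.0), np.float64(19.2)] w 0.27701968698521096 M [0.5  0.25 0.07]
```

Emit:
arm_command(targets="0 0 0 0 0 0; 0 0 0 0 0 0; 0 0 0 0 0 0; 0 0 0 0 0 0", grip=0)

```text
t: 23.1
eef_pos: [501.1, -104.4, 119.8]
orientation: [-1.05, -0.003, -1.474]
contact_force: [-0.3, 0.5, 0.3]
width: 0.492
```

```bash
python3 -c "
from h import *
sl(LM)
"
```

```text
t 23.1 slot [np.float64(-4.1), np.float64(0.8), np.float64(55.2)] F [np.float64(-0.0), np.float64(0.5), np.float64(0.4)] w 0.4921278714979278 M [-0.08  0.27 -0.04]
```

Emit:
arm_command(targets="-0.009 -0.001 0.018 0 0 0; -0.014 -0.001 0.026 0 0 0; -0.019 -0.002 0.035 0 0 0; -0.02 -0.002 0.035 0 0 0; 0 0 0 0 0 0")

```text
t: 23.6
eef_pos: [439.8, -112.4, 238.8]
orientation: [-1.045, -0.01, -1.475]
contact_force: [1.6, 0.3, -0.1]
width: 0.504
```

Emit:
arm_command(targets="0 0 0 0 0 0; 0 0 0 0 0 0")

```text
t: 23.8
eef_pos: [439.0, -110.1, 233.1]
orientation: [-1.051, -0.002, -1.474]
contact_force: [-0.1, 0.1, -0.5]
width: 0.5
```

```bash
python3 -c "
from h import *
sl(LM)
s=ctrl.observe();c=snap('wrist','w15'); c=wpose(dict(c),s);pickle.dump(c,open('pics/w15.pkl','wb'))
snap('scene','s15'); b=cv2.imread('pics/s15.png'); cv2.imwrite('pics/s15c.png',cv2.resize(b[190:320,270:430],None,fx=4.5,fy=4.5,interpolation=cv2.INTER_CUBIC))
"
```

```text
t 23.8 slot [np.float64(-1.9), np.float64(1.1), np.float64(184.4)] F [np.float64(-0.4), np.float64(0.1), np.float64(-0.4)] w 0.5001089687083025 M [-0.11  0.26 -0.02]
```

View pics/w15.png

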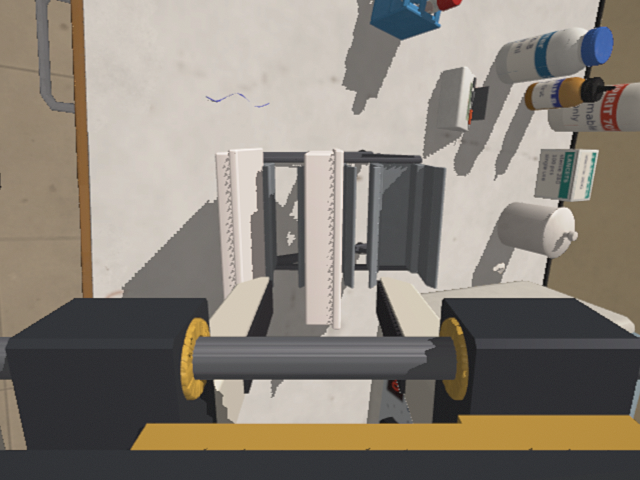

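View pics/s15c.png

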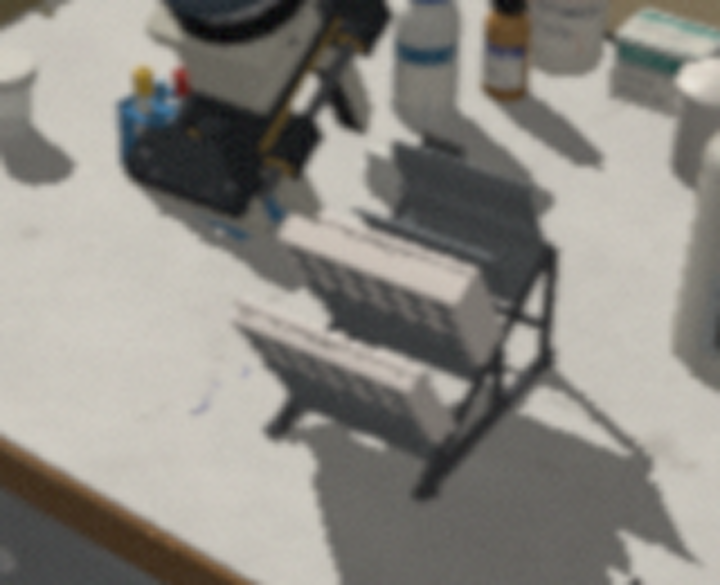

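```bash
python3 -c "
from h import *
c=cam('w15'); s=cam('s15')
for u,v in ((305,152),(341,149),(308,322),(340,328)): print('thick',onslot(c,u,v,LM,86))
for u,v in ((218,152),(263,148)): print('thin',onslot(c,u,v,LN,86))
# predicted scene pixels of -y top corners if seated
for n,L,t in(('thin',LN,16),('thick',LM,26)):
  sx,sy,sz=slotR(); 
  for x in (-t/2-2.5,t/2-2.5):
    p=proj(s,np.array(L)+sx*x+sz*86+sy*(-66)); print(n,((p-[270,190])*4.5).round())
t=snap('top','t15'); a=cam('top0')['color'].astype(int); d=np.abs(t['color'].astype(int)-a).max(2)>40
n,l,st,ce=cv2.connectedComponentsWithStats(d.astype(np.uint8)); print([x.tolist() for x in st[1:] if x[4]>15])
cv2.imwrite('pics/t15.png',cv2.cvtColor(t['color'],cv2.COLOR_RGB2BGR))
"
```

```text
thick [-14.2  61.7  86. ]
thick [ 9.4 63.7 86. ]
thick [-13.  -59.2  86. ]
thick [ 10.4 -63.9  86. ]
thin [-10.1  59.2  86. ]
thin [19.4 61.9 86. ]
thin [415. 385.]
thin [428. 361.]
thick [463. 304.]
thick [484. 266.]
[[360, 251, 119, 134, 6694], [194, 268, 172, 37, 2594], [182, 278, 9, 5, 26], [431, 364, 63, 47, 1955], [471, 375, 20, 35, 77], [431, 374, 98, 106, 4588], [219, 403, 120, 77, 4907], [0, 404, 111, 76, 5207], [432, 406, 38, 9, 46], [349, 416, 65, 64, 1671], [342, 439, 37, 21, 523], [435, 444, 15, 13, 89], [428, 455, 8, 12, 35], [355, 461, 37, 19, 476], [350, 473, 9, 7, 27], [418, 472, 8, 6, 25]]
```

View pics/t15.png

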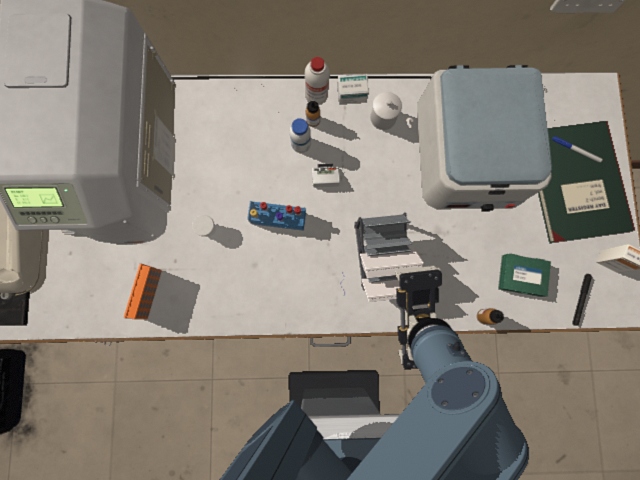

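```bash
python3 -c "
from h import *
print(order.hand_in()); s=ctrl.observe(); print(s['t'],s['contact_force'])
"
```

```text
the job is handed in; nothing more can be done
None
the job is handed in; nothing more can be done
```

I put the thin plate in the narrowest slot first, then the thick plate in the middle slot. Both have their wells facing the robot and downward, and I have let go of both. The widest slot is empty, and I handed in at about 24 s.

- **Thin plate:** On the first release its top tipped towards the robot while its foot stayed put. I re-gripped it, slid it against the near wall, pressed it down and let go again. It has since lain flat along the slot.
- **Depth:** Each plate met its ledge within about 1–2 mm of the expected depth, with a force of about 19 N or less. In the last scene picture the plates' upper corners are within about 2 pixels of where seated plates should be.
- **Centring:** Both plates are within about 2–3 mm of the slot centre along its length.
- **Disagreement:** The last wrist picture put the thin plate's back corner at 19 mm across the slot, where about 5 mm was expected. I put that down to the plate's back face showing, since the scene picture agreed with a seated plate.
- **Bystanders:** Comparing the top views from before and after, the cup, dropper bottle, timer and orange look-alike showed no change. The gripper ended about 100 mm clear of the plates with no contact force.

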